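Free the stuck vial block from the thermal dock

TASK

The vial block is jammed in the well of the thermal dock: first push the red-headed pin fully home through its fork and lift tab, so the tab is locked. Then take the tab and rock the block side to side while it is still in the well, first leaning it about six degrees towards the dock's blue-striped side and then as far the other way, until it works free, and lift it upright straight above its well until its underside is about 15 mm clear of the dock's top. Finish while holding it there in the gripper with the pin still home, and leave the vial, jar and carton standing where they are.

Things in the scene. Friction and masses are not known exactly. Their poses are not given: they have to be found in the camera images.
- dock: White thermal dock fixed to the table, 160 (x) x 140 (y) x 55 mm high; origin at the centre of its underside on the table, z up. Its front with the small display looks to its -x (roughly to the robot); a blue stripe runs along its top rim on its +y side. In its middle is an open well 63 (x) x 60 (y) mm, 35 mm deep, its floor 20 mm above the table.
- well (a point): Centre of the well's floor, where the block's underside sits; axes as the dock; the dock's top is 35 mm above. Two orange sprung ribs along x, 22 mm above this floor, pinch the block from +y and -y with about 34 N each and yield up to 6 mm (1 N/mm): a straight pull takes 30 to 45 N, leaning takes much less.
- block: Loose aluminium vial block, 60 (x) x 50 (y) x 45 mm high, about 0.42 kg, seated upright in the well, axes as the dock's; origin at the centre of its underside. It has 5 mm play each side in y, 1.5 mm in x, so it can lean about 7 degrees to either y side in the well, best turned about its lower edge on the side it leans to. It carries a fork and lift tab.
- grip (a point): Centre line of the black lift tab, 90 mm above the block's underside, axes as the block: pinch it here across its 16 mm thickness (y). The tab is 26 mm in x, fixed to the block, 45 to 105 mm above its underside, between two steel fork cheeks at x = -21..-15 and 15..21 mm, 22 mm wide in y, tops 71 mm above the underside.
- pin (a joint): How far the headed pin has been pushed in, m: 0 is drawn out, 0.018 is fully home with the head against the fork; it starts between 0 and 0.006. It moves along the block's +x, slides stiffly (about 3 N) and stays where it is left.
- pin_head (a point): Centre of the outer flat face (facing block -x, roughly the robot) of the pin's red head, a disc 18 mm across and 6 mm thick; the pin's axis runs along block x, 60 mm above the block's underside. When home this face is at x = -27 mm of the block.
- vial: Bystander: amber glass vial with red cap, 26 mm across, 50 mm high, origin at the centre of its underside.
- jar: Bystander: white jar with blue lid, 52 mm across, 60 mm high, origin at the centre of its underside.
- carton: Bystander: small white carton with an orange band, 50 x 70 x 35 mm, origin at the centre of its underside.
Things that resemble listed ones, but are neither listed nor needed, are in the scene too. What is meant by the block is not purple, and is the larger of those in its own colour.

How it is judged (in metres and radians):
On the way, in this order (a step that is already met when the one before it is completed fails the run):
1. the pin is pushed home while the block is still seated (value of joint pin above 0.016 m and z of block in the frame of well below 0.018 m), for 0.2 s.
2. the block leans at least 4.5 degrees to the blue-striped side, still in the well (angle between block's own z axis and vertical above 0.08 rad and y of grip in the frame of well above 0.004 m and z of block in the frame of well below 0.018 m), for 0.1 s.
3. the block leans at least 4.5 degrees to the other side, still in the well (angle between block's own z axis and vertical above 0.08 rad and y of grip in the frame of well below -0.004 m and z of block in the frame of well below 0.018 m), for 0.1 s.
At the end, for the whole second after the job is handed in: The block is held still in the fingers, touching nothing of the dock, its underside 5 to 35 mm above the dock's top, within 25 mm of straight above the well, less than 8 degrees from upright, with the pin within 2 mm of fully home (z of block in the frame of well between 0.04 and 0.07 m and horizontal distance between block and well below 0.025 m and angle between block's own z axis and vertical below 0.15 rad and value of joint pin above 0.016 m and contact force between the fingers and block above 2 N and contact force between block and dock below 0.2 N and linear speed of block below 0.03 m/s); the arm keeps its last pose, push and grip.
It fails at once if a bystander is moved more than 20 mm or knocked over (distance of any of vial, jar, carton from where it was at the start of the episode above 0.02 m or angle between any of vial, jar, carton's own z axis and vertical above 0.4 rad).
It also fails if it takes over 54 s, if anything falls off the work surface, if the arm or the gripper's body presses on something with over 40 N, if the wrist force passes 120 N, or if a joint passes its speed limit or range.

ROBOT

A 6-joint arm with a two-finger parallel gripper is mounted at the origin on the work surface. World frame = base frame: x ahead of the robot, y to its left, z up, the work surface at z = 0. Lengths are in mm, angles in rad, forces in N, time in s.
With the tool pointing down it reaches from about 350 to 975 mm from the base axis. Payload 7.1 kg.
Tool frame: the origin (TCP) lies at the very end of the fingers, on their centre line; the grasp point (between the pads) lies 19 mm behind it (ctrl.grip_depth is the distance from the TCP to the grasp point, in mm); x points along the fingers, z is the direction in which the jaws open and shut, and the axes are right-handed (so a half turn about x gives the same grasp; the last joint's range is limited). The gripper opens to 88 mm and grips with 3 to 60 N. Pads are 20 mm wide; open, the fingers measure 115 mm over their backs; the gripper's body (75 mm by 178 mm) begins 61 mm behind the grasp point.
Start: joints at [-1.364, 0.423, 1.63, -0, 1.089, -0.019], TCP at [139.948, -609.113, 222.675] pointing down, gripper open.
Joint ranges: [-3, 3], [-0.9, 2.11], [0.09, 2.58], [-1.31, 4.45], [0.11, 2.69], [-2.54, 2.54]. Speed limits (rad/s): [2.39, 2.39, 3.01, 3.14, 3.14, 3.14].

INTERFACE

Orientations are given as a rotation vector (axis times angle).
In Python, from workcell import ctrl gives the robot as it stands. The module is installed in compiled form; this text tells all that it offers.
- The arm moves only by the tool send_rows, never from a script. Its argument "rows" is a list of rows, each a list of 4 numbers: the shift along the tool's x, y, z in mm, then the turn about the tool's x in rad. In form: [[x, y, z, turn], ...]. A call has 1 to 10 rows; each row shifts and turns the pose as measured when the row begins, along the tool's axes as they then stand; what a row does not reach is not made up. A row lasts 1/12 s, in which the tool goes at most 41.7 mm and 7.16 degrees, less where a joint would pass 70% of its speed; a pose out of reach is approached as far as the arm can. A call with a gripper value outside its range is refused whole. "fingers" is the opening, from 0 (shut) to 1 (fully open), set as the call begins (left out, the last holds). The fingers move at their own pace and stop on an object; the grip force is fixed at half the most. Time passes only in rows, so rows that do not move let the fingers close. It gives the time, the measured TCP pose, the force and the opening at its end, in the units of the state.
- ctrl.get_obs(): the state, without advancing time (a new reading comes with each control period).
- ctrl.get_image(name): name is "scene" or "top"; returns a dict with "img" (384x512x3 uint8, red, green, blue), "depth" (384x512 float32, mm along the optical axis (not along the pixel's ray), 0 where there is no reading), "mtx" (3x3 intrinsics, pixels), "world_from_camera" (4x4, takes a point from camera to world coordinates). Camera axes: x right, y down, z forward; pixel columns grow to the right and rows downward; lengths in mm; the calibration is good to about 2 mm. A picture is of the moment at which its call begins.
- ctrl.close_job(): hands the job in, once; it reports no verdict.
The state is a dict: "t": time; "qpos": joint angles; "qvel": joint speeds; "joint_torque": joint torques, N m; "ee_pos": TCP position; "orientation": TCP orientation; "ft_force": force on the tool from outside, world axes, zero at the start; "moment": the same for the moment, N m; "width": finger opening in mm.
Only numpy, scipy, OpenCV 4.12 (cv2) and the standard library are available. Lean on these libraries where they do the work, as an engineer would, in place of code of your own. Each camera call takes 0.05 s, during which the arm holds its last target.

## Working session

There is one attempt and no reset: what is moved stays moved. The work goes in short steps, Python scripts to look and compute and a tool call to move; the robot and the scene stay as the last step left them, time stands still between calls to the robot, and variables do not carry over. Pictures are saved under pics/ and viewed, and the job is handed in when it is done.

Besides the shell and the picture viewer there is one more tool, called after "Call:" in YAML: its name, and indented under it one key for each argument. send_rows: Moves the arm, as the interface text tells. Its arguments: {"type":"object","properties":{"rows":{"type":"array"},"fingers":{"type":"number"}},"required":["rows"]}

```bash
mkdir -p pics
python3 - <<'E'
from workcell import ctrl
import cv2,numpy as np
o=ctrl.get_obs()
for k,v in o.items(): print(k,np.round(v,3))
for n in("scene","top"):
    d=ctrl.get_image(n); np.savez(f"{n}0.npz",**d)
    cv2.imwrite(f"pics/{n}0.png",d["img"][:,:,::-1]); print(n,d["mtx"],d["world_from_camera"])
E
```

```text
t 0.0
qpos [-1.364  0.424  1.631 -0.     1.089 -0.019]
qvel [ 0.001  0.     0.001  0.001 -0.    -0.001]
joint_torque [ 0.0000e+00 -5.4462e+01 -2.7366e+01  6.4000e-02  2.3000e-02 -0.0000e+00]
ee_pos [ 139.827 -608.611  221.922]
orientation [ 1.042  1.309 -1.041]
ft_force [-0.037 -0.283 -0.126]
moment [ 0.011  0.027 -0.016]
width 87.885
scene [[479.71411708   0.         252.37272663]
 [  0.         479.71411708 194.2009255 ]
 [  0.           0.           1.        ]] [[-8.50039065e-02  7.29018210e-01 -6.79195690e-01  1.30346417e+03]
 [ 9.96320441e-01  6.96824473e-02 -4.98992516e-02  9.26268232e+01]
 [ 1.09505548e-02 -6.80938180e-01 -7.32259025e-01  8.14796243e+02]
 [ 0.00000000e+00  0.00000000e+00  0.00000000e+00  1.00000000e+00]]
top [[388.89724503   0.         252.86063358]
 [  0.         388.89724503 188.79055729]
 [  0.           0.           1.        ]] [[-1.09586924e-02 -9.81717214e-01  1.90029522e-01  4.70131885e+02]
 [-9.99789198e-01  1.40571974e-02  1.49650980e-02  2.93289494e+01]
 [-1.73627768e-02 -1.89825466e-01 -9.81664315e-01  1.00862509e+03]
 [ 0.00000000e+00  0.00000000e+00  0.00000000e+00  1.00000000e+00]]
```

View pics/scene0.png

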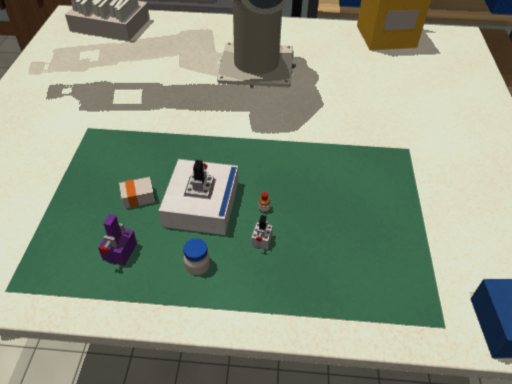

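View pics/top0.png

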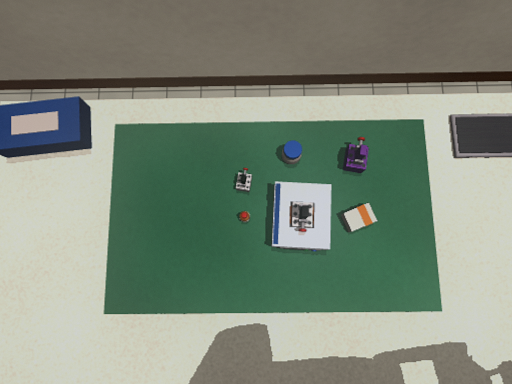

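The scene shows three candidates for the block: a purple one at scene (118,243) / top (356,157), a small aluminium one at (262,235) / (244,181), and an aluminium one in the dock well at (200,183) / (302,215). The one in the well fits: it is aluminium and the larger of its colour. I'll enlarge it to confirm.

Run:
```python
import cv2,numpy as np
a=np.load("scene0.npz")["img"][145:245,145:285,::-1]; b=np.load("top0.npz")["img"][160:260,230:350,::-1]
a=cv2.resize(a,None,fx=4,fy=4,interpolation=cv2.INTER_CUBIC)
b=cv2.resize(b,None,fx=5,fy=5,interpolation=cv2.INTER_CUBIC)
cv2.imwrite("pics/ca.png",a);cv2.imwrite("pics/cb.png",b)
```

```text
(no output)
```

View pics/ca.png

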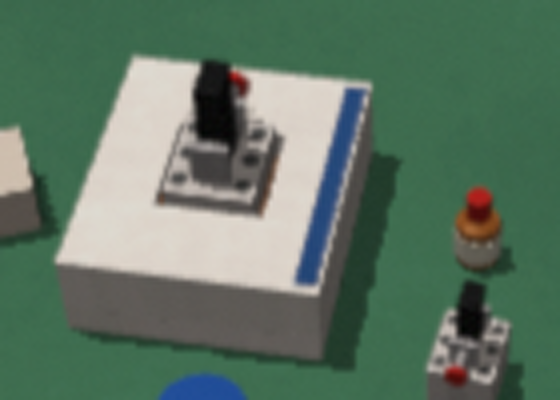

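View pics/cb.png

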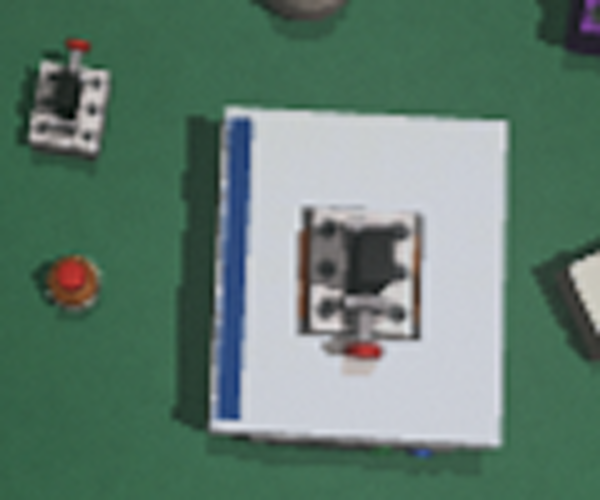

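The crops confirm it: the large aluminium block is in the dock well, with its tab and the red head on the robot side (top crop (365,350)). The small twin stands loose on the mat. Next I measure its pose.

```bash
cat > h.py <<'E'
import cv2,numpy as np
def ray(d,uv,z):
    K=d["mtx"];T=d["world_from_camera"]
    r=T[:3,:3]@np.linalg.solve(K,[uv[0],uv[1],1.]);c=T[:3,3]
    return c+r*(z-c[2])/r[2]
def cloud(d):
    K=d["mtx"];T=d["world_from_camera"];D=d["depth"]
    v,u=np.mgrid[:D.shape[0],:D.shape[1]]
    P=np.stack([(u-K[0,2])/K[0,0]*D,(v-K[1,2])/K[1,1]*D,D],-1)
    P=P@T[:3,:3].T+T[:3,3]; P[D==0]=np.nan
    return P
E
python3 - <<'E'
from h import *
for n in("scene","top"):
    d=np.load(n+"0.npz");P=cloud(d);im=d["img"].astype(int)
    z=P[...,2];reg=(P[...,0]>300)&(P[...,0]<620)&(P[...,1]>-220)&(P[...,1]<20)
    m=(reg&(abs(z-55)<5)).astype(np.uint8)
    k,l,s,c=cv2.connectedComponentsWithStats(m)
    i=1+s[1:,4].argmax(); cn=cv2.findContours((l==i).astype(np.uint8),0,2)[0][0]
    W=np.array([ray(d,p[0],55)[:2] for p in cn],np.float32)
    print(n,"dock rect",cv2.minAreaRect(W), "z med",np.median(z[l==i]))
    # blue stripe
    b=reg&(im[...,2]>im[...,0]+50)&(im[...,2]>im[...,1]+30)&(abs(z-55)<6)
    vv,uu=np.nonzero(b); B=np.array([ray(d,p,55)[:2] for p in zip(uu,vv)],np.float32); print("stripe",cv2.minAreaRect(B))
    # red head
    r=reg&(im[...,0]>im[...,1]+60)&(im[...,0]>im[...,2]+50)
    vv,uu=np.nonzero(r); print("red px",np.c_[uu,vv].tolist(), np.round(np.c_[P[r],],0).tolist())
    t=reg&(z>112)&(z<140); vv,uu=np.nonzero(t)
    Q=P[t]; print("tab top n",t.sum(),Q.mean(0),Q.min(0),Q.max(0))
    f=reg&(z>80)&(z<112); print("mid",P[f].shape, np.nanmin(P[f],0),np.nanmax(P[f],0))
    bt=reg&(abs(z-65)<4);vv,uu=np.nonzero(bt);B=np.array([ray(d,p,65)[:2] for p in zip(uu,vv)],np.float32); print("blocktop",cv2.minAreaRect(B))
E
```

```text
scene dock rect ((565.9307861328125, -43.87628936767578), (81.19474029541016, 110.45980834960938), 86.42121887207031) z med 54.488628483893876
stripe ((568.7608642578125, -12.920099258422852), (8.985516548156738, 100.6750717163086), 86.07473754882812)
red px [[203, 163], [204, 163], [203, 164], [204, 164], [205, 164], [204, 165], [205, 165], [135, 193], [135, 194], [135, 195]] [[546.0, -73.0, 88.0], [546.0, -71.0, 88.0], [547.0, -73.0, 85.0], [549.0, -70.0, 88.0], [547.0, -68.0, 86.0], [552.0, -70.0, 87.0], [549.0, -68.0, 85.0], [601.0, -220.0, 35.0], [605.0, -219.0, 36.0], [605.0, -219.0, 32.0]]
tab top n 104 [592.00140295 -74.92750488 121.4899176 ] [574.68863595 -84.14879403 112.21785991] [603.395752   -67.27639784 128.37321975]
mid (179, 3) [545.62885819 -87.43474248  80.02372657] [611.26178285 -64.09760144 111.98738254]
blocktop ((591.1720581054688, -75.31116485595703), (49.94693374633789, 62.19586944580078), 86.5500717163086)
top dock rect ((563.6557006835938, -73.74769592285156), (143.32957458496094, 113.0842514038086), 88.8370361328125) z med 56.35092411689203
stripe ((570.009
[... 223 characters left out ...]
[302, 230], [303, 230], [304, 230], [305, 230]] [[608.0, -217.0, 36.0], [606.0, -220.0, 35.0], [603.0, -219.0, 38.0], [550.0, -69.0, 91.0], [550.0, -71.0, 91.0], [550.0, -73.0, 91.0], [550.0, -76.0, 90.0], [550.0, -79.0, 88.0], [548.0, -67.0, 89.0], [547.0, -69.0, 91.0], [548.0, -71.0, 90.0], [547.0, -73.0, 92.0], [548.0, -76.0, 88.0], [548.0, -78.0, 88.0]]
tab top n 86 [588.97167597 -73.87006463 125.81180652] [576.17302114 -82.98222908 118.10628408] [601.79772506 -66.18216956 131.54444561]
mid (110, 3) [547.33255741 -84.89159207  80.02557497] [609.49295119 -62.38594067 108.09559129]
blocktop ((573.2208862304688, -68.8909912109375), (123.93787384033203, 93.95606994628906), 85.37934112548828)
```

Run:
```python
from h import *
for n in("scene","top"):
    d=np.load(n+"0.npz");P=cloud(d);im=d["img"].astype(int)
    z=P[...,2];reg=(P[...,0]>450)&(P[...,0]<720)&(P[...,1]>-170)&(P[...,1]<15)
    m=(reg&(abs(z-55)<5)).astype(np.uint8)
    if n=="scene": m=(reg&(z>50)).astype(np.uint8)
    k,l,s,c=cv2.connectedComponentsWithStats(m)
    i=1+s[1:,4].argmax(); 
    q=(l==i)
    vv,uu=np.nonzero(q&(abs(z-55)<4)); W=np.array([ray(d,p,55)[:2] for p in zip(uu,vv)],np.float32)
    print(n,"dock",cv2.minAreaRect(W))
    b=reg&(im[...,2]>im[...,0]+50)&(im[...,2]>im[...,1]+30)&(abs(z-55)<6)
    vv,uu=np.nonzero(b); B=np.array([ray(d,p,55)[:2] for p in zip(uu,vv)],np.float32); print("stripe",cv2.minAreaRect(B),cv2.fitLine(B,2,0,.01,.01).ravel())
    t=reg&(z>112)&(z<140);vv,uu=np.nonzero(t); B=np.array([ray(d,p,125)[:2] for p in zip(uu,vv)],np.float32);print("tabtop",cv2.minAreaRect(B))
    if n=="top":
      r=reg&(im[...,0]>im[...,1]+60)&(im[...,0]>im[...,2]+50)&(z>75);vv,uu=np.nonzero(r)
      print("red",np.mean([ray(d,p,88) for p in zip(uu,vv)],0))
```

```text
scene dock ((591.1392822265625, -75.41853332519531), (140.71287536621094, 165.0475311279297), 86.13813781738281)
stripe ((591.2799072265625, -14.465267181396484), (8.985518455505371, 145.819091796875), 86.07473754882812) [ 9.9769121e-01 -6.7913257e-02  5.9455627e+02 -1.4689848e+01]
tabtop ((596.1434326171875, -74.18418884277344), (17.96157455444336, 38.560245513916016), 89.09332275390625)
top dock ((589.7101440429688, -74.55085754394531), (140.3982391357422, 160.5208282470703), 86.11121368408203)
stripe ((592.8449096679688, -13.823493957519531), (10.502854347229004, 147.0502166748047), 85.92948913574219) [ 9.9768341e-01 -6.8027884e-02  5.9125061e+02 -1.3675067e+01]
tabtop ((588.9901123046875, -74.64227294921875), (15.988944053649902, 25.61766242980957), 88.02838897705078)
red [548.77291236 -73.17260558  88.        ]
```

```bash
cat >> h.py <<'E'
from scipy.spatial.transform import Rotation as Ro
C=np.array([590.,-75.]);YAW=-0.068
bx=np.array([np.cos(YAW),np.sin(YAW),0]);by=np.array([-np.sin(YAW),np.cos(YAW),0])
def rep(target=None):
    """target: dock-frame x,y, world z of the TCP"""
    from workcell import ctrl
    o=ctrl.get_obs();R=Ro.from_rotvec(o["orientation"]).as_matrix();p=np.array(o["ee_pos"])
    a=p-[C[0],C[1],0]
    print("t",o["t"],"tcp dock xy,z",np.round([a@bx,a@by,p[2]],1),"F",np.round(o["ft_force"],1),"M",np.round(o["moment"],2),"w",round(o["width"],1),"q",np.round(o["qpos"],2))
    zt=R[:,2]; ang=np.arctan2(zt@-bx,zt@by); 
    print("tool x,y,z in world",np.round(R.T,3).tolist(),"jaw vs by rad",round(ang,3))
    if target is not None:
        w=np.array([C[0],C[1],0])+target[0]*bx+target[1]*by+[0,0,target[2]]
        print("world delta",np.round(w-p,1),"tool delta",np.round(R.T@(w-p),1))
E
python3 -c "
from h import *
rep([-65,0,180])"
```

```text
t 0.1 tcp dock xy,z [-412.9 -563.   222. ] F [-0.3 -0.2  0.7] M [-0.03  0.01 -0.  ] w 87.6 q [-1.36  0.42  1.63  0.    1.09 -0.02]
tool x,y,z in world [[-0.0, 0.001, -1.0], [0.975, 0.224, 0.0], [0.224, -0.975, -0.001]] jaw vs by rad -2.848
world delta [385.3 538.1 -42. ] tool delta [  42.6  496.  -438.1]
```

Call:
send_rows:
  rows:
    - [0,24,-21,0]
    - [0,24,-21,0]
    - [0,24,-21,0]
    - [0,24,-21,0]
    - [0,24,-21,0]
    - [0,24,-21,0]
    - [0,24,-21,0]
    - [0,24,-21,0]
    - [0,24,-21,0]
    - [0,24,-21,0]
  fingers: 0

```text
t: 0.93
ee_pos: [329.3, -342.6, 218.4]
orientation: [1.051, 1.309, -1.049]
ft_force: [0.8, -0.2, 0.1]
width: 24.7
```

Call:
send_rows:
  rows:
    - [0,24,-21,0]
    - [0,24,-21,0]
    - [0,24,-21,0]
    - [0,24,-21,0]
    - [0,24,-21,0]
    - [0,24,-21,0]
    - [0,24,-21,0]
    - [0,0,0,0.1]
    - [0,0,0,0.1]
    - [0,0,0,0.1]

```text
t: 1.77
ee_pos: [468.8, -145.7, 217.2]
orientation: [1.274, 1.176, -1.273]
ft_force: [-0.5, 0.3, -0.5]
width: 0.4
```

```bash
python3 -c "
from h import *
rep([-68,0,180])"
```

```text
t 1.7667 tcp dock xy,z [-116.1  -78.8  217.2] F [-0.5  0.3 -0.5] M [ 0.03  0.05 -0.04] w 0.4 q [-0.33  0.24  1.92  0.01  0.99  1.32]
tool x,y,z in world [[-0.005, 0.007, -1.0], [0.996, -0.085, -0.006], [-0.085, -0.996, -0.006]] jaw vs by rad 3.124
world delta [ 53.4  75.4 -37.2] tool delta [ 37.4  47.  -79.4]
```

Call:
send_rows:
  rows:
    - [0,12,-20,-0.017]
    - [0,12,-20,0]
    - [5,12,-20,0]
    - [10,11,-20,0]
    - [20,0,0,0]
    - [0,0,0,0]

```text
t: 2.27
ee_pos: [523.5, -65.2, 180.9]
orientation: [1.266, 1.182, -1.265]
ft_force: [-1.3, 0.1, 0.2]
width: 0.4
```

```bash
python3 -c "
from h import *
rep([-68,0,73])
from workcell import ctrl
for n in('scene','top'):
  d=ctrl.get_image(n);np.savez(n+'1.npz',**d)
  s=d['img'][130:250,130:290] if n=='scene' else d['img'][160:280,220:380]
  cv2.imwrite('pics/%s1.png'%n,cv2.resize(s,None,fx=4,fy=4,interpolation=2)[:,:,::-1])
"
```

```text
t 2.2667 tcp dock xy,z [-67.    5.2 180.9] F [-1.3  0.1  0.2] M [ 0.03  0.06 -0.  ] w 0.4 q [-0.15  0.34  1.87  0.01  0.93  1.49]
tool x,y,z in world [[-0.005, 0.007, -1.0], [0.997, -0.074, -0.006], [-0.074, -0.997, -0.006]] jaw vs by rad 3.135
world delta [  -1.3   -5.2 -107.9] tool delta [107.8  -0.3   5.9]
```

View pics/top1.png

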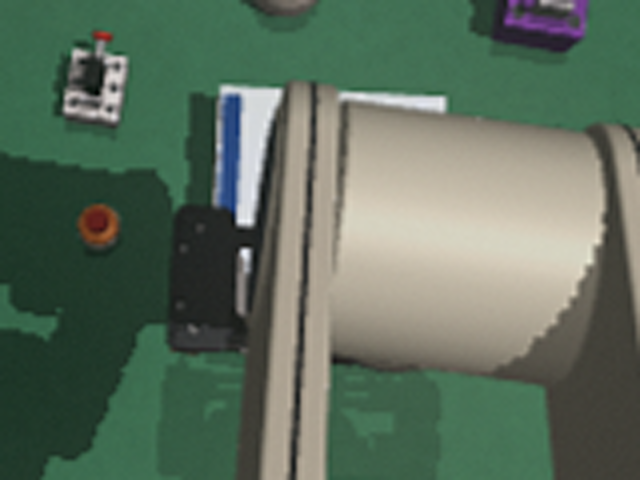

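The top view is blocked by the arm and shows only the gripper body at (210,280). I go down in front of the pin head, with the finger face about 14 mm short of it.

Call:
send_rows:
  rows:
    - [25,0,3,0]
    - [25,0,3,0]
    - [25,0,0,0]
    - [20,0,0,0]
    - [12,0,0,0]
    - [0,0,0,0]

```text
t: 2.87
ee_pos: [529.0, -76.3, 80.7]
orientation: [1.276, 1.166, -1.258]
ft_force: [-0.6, -0.2, 1.3]
width: 0.2
```

```bash
cat > snap.py <<'E'
import sys
from h import *
from workcell import ctrl
d=ctrl.get_image('scene');np.savez('scene_%s.npz'%sys.argv[1],**d)
s=d['img'][110:240,130:290]
cv2.imwrite('pics/s_%s.png'%sys.argv[1],cv2.resize(s,None,fx=4.5,fy=4.5,interpolation=2)[:,:,::-1])
E
python3 -c "
from h import *
rep([-54,0,73])"; python3 snap.py 2
```

```text
t 2.8667 tcp dock xy,z [-60.8  -5.4  80.7] F [-0.6 -0.2  1.3] M [-0.03  0.04  0.01] w 0.2 q [-0.17  0.5   1.92  0.01  0.71  1.48]
tool x,y,z in world [[0.011, 0.004, -1.0], [0.997, -0.08, 0.01], [-0.08, -0.997, -0.004]] jaw vs by rad 3.13
world delta [ 7.1  4.9 -7.7] tool delta [ 7.8  6.6 -5.5]
```

View pics/s_2.png

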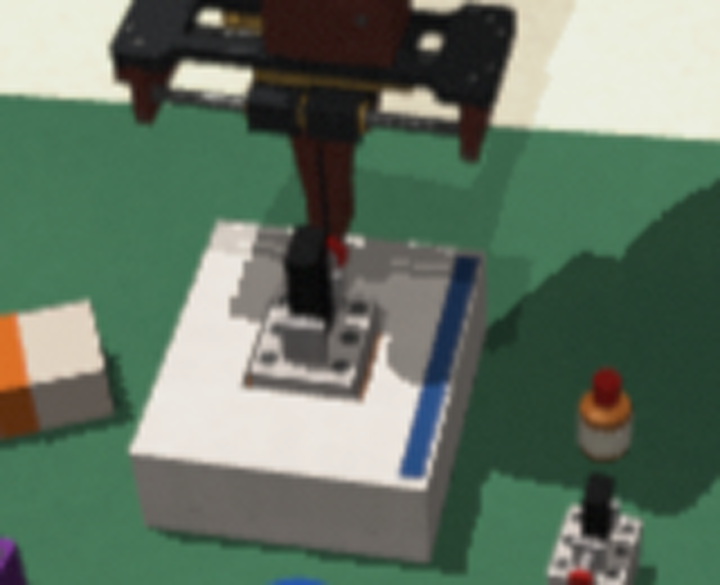

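The scene view shows the shut fingers at (330,200) behind the tab, just robot-side of the red head at (337,250) and slightly off in y. I correct that and then push.

Call:
send_rows:
  rows:
    - [6,0,-4,-0.012]
    - [3,0,-2,0]
    - [0,0,0,0]

```text
t: 3.17
ee_pos: [532.3, -71.3, 75.6]
orientation: [1.27, 1.166, -1.245]
ft_force: [0.5, 0.3, -0.1]
width: 0.7
```

```bash
python3 -c "
from h import *
rep([-37,0,73])"
```

```text
t 3.1667 tcp dock xy,z [-57.8  -0.2  75.6] F [ 0.5  0.3 -0.1] M [-0.03  0.05  0.02] w 0.7 q [-0.16  0.51  1.92  0.01  0.69  1.47]
tool x,y,z in world [[0.017, 0.002, -1.0], [0.998, -0.069, 0.017], [-0.068, -0.998, -0.004]] jaw vs by rad 3.141
world delta [20.8 -1.2 -2.6] tool delta [ 3.  20.8 -0.2]
```

Call:
send_rows:
  rows:
    - [1,3,0,0]
    - [1,3,0,0]
    - [0,3,0,0]
    - [0,2,0,0]
    - [0,2,0,0]
    - [0,0,0,0]

```text
t: 3.67
ee_pos: [544.4, -71.9, 75.0]
orientation: [1.267, 1.169, -1.248]
ft_force: [-1.3, -0.2, -0.1]
width: 0.5
```

```bash
python3 -c "
from h import *
rep([-37,0,73])"
```

```text
t 3.6667 tcp dock xy,z [-45.7   0.   75. ] F [-1.3 -0.2 -0.1] M [-0.08  0.28 -0.01] w 0.5 q [-0.16  0.53  1.89  0.01  0.71  1.48]
tool x,y,z in world [[0.013, 0.003, -1.0], [0.998, -0.067, 0.013], [-0.067, -0.998, -0.003]] jaw vs by rad -3.141
world delta [ 8.7 -0.6 -2. ] tool delta [2.2 8.7 0. ]
```

Call:
send_rows:
  rows:
    - [1,3,0,0]
    - [0,2,0,0]
    - [0,2,0,0]

```text
t: 3.92
ee_pos: [549.6, -72.1, 73.9]
orientation: [1.265, 1.173, -1.251]
ft_force: [-14.9, -0.3, 10.4]
width: 0.6
```

Call:
send_rows:
  rows:
    - [0,2,0,0]
    - [0,2,0,0]

```text
t: 4.08
ee_pos: [549.4, -72.0, 73.3]
orientation: [1.261, 1.181, -1.258]
ft_force: [-9.5, -1.0, 6.7]
width: 0.5
```

```bash
python3 -c "
from h import *
rep([-37,0,73])";python3 snap.py 3
```

```text
t 4.0833 tcp dock xy,z [-40.7   0.3  73.3] F [-9.5 -1.   6.7] M [-0.06  1.54 -0.06] w 0.5 q [-0.15  0.54  1.87  0.01  0.73  1.48]
tool x,y,z in world [[-0.002, 0.004, -1.0], [0.998, -0.067, -0.002], [-0.067, -0.998, -0.004]] jaw vs by rad -3.141
world delta [ 3.7 -0.5 -0.3] tool delta [0.3 3.7 0.3]
```

View pics/s_3.png

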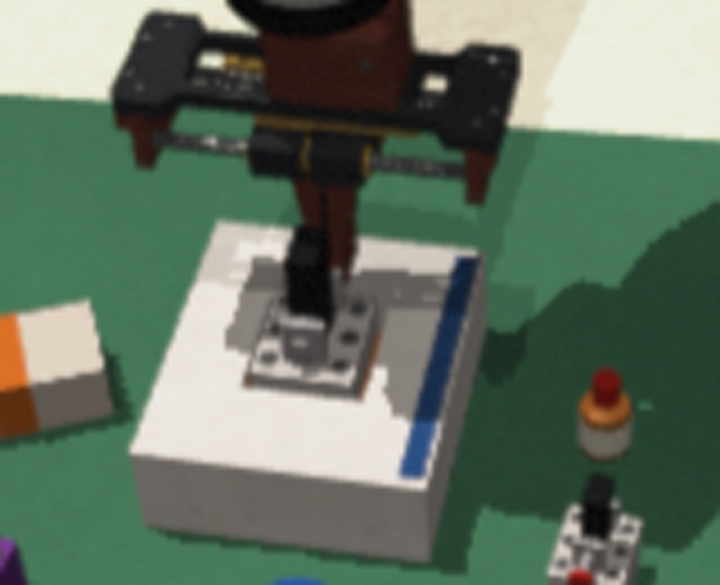

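Run:
```python
from h import *
d=np.load('scene_3.npz');T=np.linalg.inv(d['world_from_camera']);K=d['mtx']
def pr(x,y,z):
    w=np.r_[C,0]+x*bx+y*by+[0,0,z];c=K@(T[:3,:3]@w+T[:3,3]);c=c[:2]/c[2];return np.round((c-[130,110])*4.5)
for n,p in dict(tipc=(-40.7,0,73),tipf=(-30,0,73),tipl=(-30,13,73),headtop=(-27,0,89),headR=(-27,9,80),tabtop=(0,0,125),tabR=(13,8,105),cheektop=(-15,11,91)).items(): print(n,pr(*p))
s=cv2.resize(d['img'][150:185,175:225],None,fx=14,fy=14,interpolation=2);cv2.imwrite('pics/c3.png',s[:,:,::-1])
P=cloud(d)
for v in range(155,176,2): print(v,[(u,*np.round([ (P[v,u]-np.r_[C,0])@bx,(P[v,u]-np.r_[C,0])@by,P[v,u,2]]).astype(int)) for u in (204,205,206,207,208)], d['img'][v,205])
```

```text
tipc [331. 265.]
tipf [326. 280.]
tipl [352. 283.]
headtop [323. 261.]
headR [342. 276.]
tabtop [304. 245.]
tabR [318. 297.]
cheektop [339. 278.]
155 [(204, np.int64(-28), np.int64(7), np.int64(127)), (205, np.int64(-28), np.int64(10), np.int64(128)), (206, np.int64(-29), np.int64(11), np.int64(127)), (207, np.int64(-29), np.int64(14), np.int64(128)), (208, np.int64(-34), np.int64(14), np.int64(122))] [45 23 18]
157 [(204, np.int64(-28), np.int64(7), np.int64(122)), (205, np.int64(-28), np.int64(9), np.int64(121)), (206, np.int64(-27), np.int64(12), np.int64(123)), (207, np.int64(-27), np.int64(14), np.int64(123)), (208, np.int64(-35), np.int64(14), np.int64(116))] [45 22 18]
159 [(204, np.int64(-28), np.int64(7), np.int64(115)), (205, np.int64(-31), np.int64(8), np.int64(113)), (206, np.int64(-30), np.int64(11), np.int64(115)), (207, np.int64(-30), np.int64(13), np.int64(115)), (208, np.int64(-41), np.int64(12), np.int64(105))] [47 24 19]
161 [(204, np.int64(-30), np.int64(6), np.int64(108)), (205, np.int64(-28), np.int64(8), np.int64(110)), (206, np.int64(-30), np.int64(10), np.int
[... 1264 characters left out ...]
0), np.int64(91)), (206, np.int64(-28), np.int64(9), np.int64(80)), (207, np.int64(-28), np.int64(11), np.int64(81)), (208, np.int64(-55), np.int64(6), np.int64(53))] [77 73 73]
173 [(204, np.int64(-19), np.int64(7), np.int64(83)), (205, np.int64(-19), np.int64(9), np.int64(82)), (206, np.int64(-31), np.int64(8), np.int64(71)), (207, np.int64(-47), np.int64(5), np.int64(55)), (208, np.int64(-49), np.int64(7), np.int64(53))] [74 70 69]
175 [(204, np.int64(-18), np.int64(7), np.int64(78)), (205, np.int64(-16), np.int64(9), np.int64(79)), (206, np.int64(-21), np.int64(10), np.int64(75)), (207, np.int64(-42), np.int64(7), np.int64(54)), (208, np.int64(-41), np.int64(9), np.int64(55))] [73 70 69]
```

View pics/c3.png

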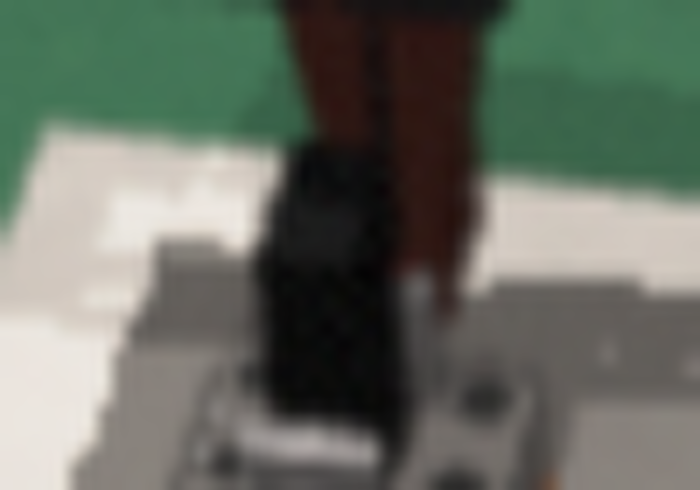

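The finger face is at dock x ≈ -28 (expected -27 when home), the red head is hidden behind the cheek, and the force rose to 15 N at a standstill. That means the pin is home. One more firm push to be sure, then I back off and look.

Call:
send_rows:
  rows:
    - [0,4,0,0]
    - [0,4,0,0]
    - [0,0,0,0]

```text
t: 4.38
ee_pos: [548.7, -71.7, 72.3]
orientation: [1.253, 1.197, -1.272]
ft_force: [1.2, 0.3, -0.5]
width: 0.6
```

Call:
send_rows:
  rows:
    - [0,-8,0,0]
    - [0,-15,0,0]
    - [-20,-10,0,0]
    - [-30,0,0,0]
    - [-30,0,0,0]
    - [-10,0,0,0]

```text
t: 4.88
ee_pos: [517.1, -69.8, 163.3]
orientation: [1.255, 1.194, -1.269]
ft_force: [0.5, -1.2, 0.4]
width: 0.4
```

```bash
python3 -c "
from h import *
rep([0,0,150])";python3 snap.py 4
python3 - <<'E'
from h import *
d=np.load('scene_4.npz');P=cloud(d);Q=P-np.r_[C,0]
X=Q@bx;Y=Q@by;Z=P[...,2]
t=(abs(X)<25)&(abs(Y)<20)&(Z>112)&(Z<130);print('tab top dock frame',X[t].mean(),np.percentile(X[t],[5,95]),Y[t].mean(),np.percentile(Y[t],[5,95]))
b=(abs(X)<40)&(abs(Y)<35)&(abs(Z-65)<4);print('block top',np.percentile(X[b],[2,98]),np.percentile(Y[b],[2,98]))
im=d['img'].astype(int);r=(im[...,0]>im[...,1]+40)&(abs(X)<70)&(abs(Y)<25)&(Z>72)&(Z<95);print('red',r.sum(),np.c_[X[r],Y[r],Z[r]].round(0).tolist())
E
```

```text
t 4.8833 tcp dock xy,z [-73.1   0.2 163.3] F [ 0.5 -1.2  0.4] M [ 0.02 -0.02 -0.01] w 0.4 q [-0.16  0.36  1.89  0.    0.91  1.48]
tool x,y,z in world [[-0.017, 0.007, -1.0], [0.998, -0.067, -0.018], [-0.067, -0.998, -0.005]] jaw vs by rad -3.141
world delta [ 72.9  -5.2 -13.3] tool delta [12.  73.3  0.3]
tab top dock frame 2.180887610140769 [-11.50860411  11.70128676] 0.2553713417937638 [-7.59000578  7.11365145]
block top [-29.63865154  28.83228535] [-24.9613211   23.69949506]
red 0 []
```

View pics/s_4.png

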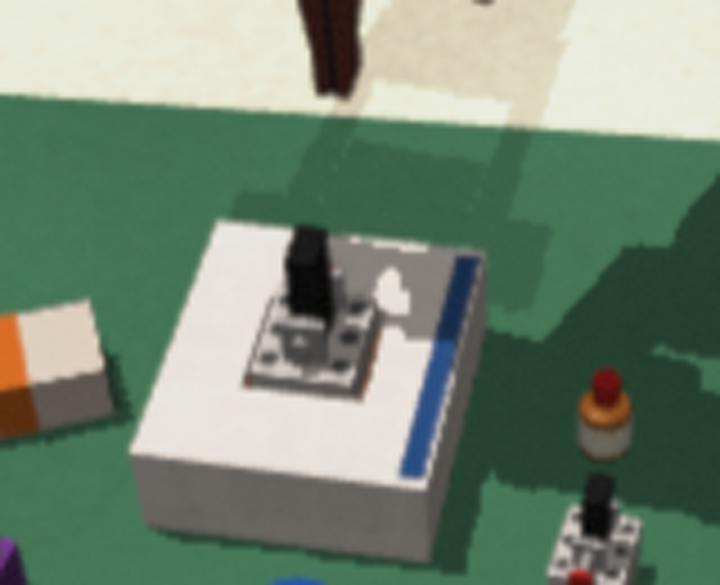

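The picture shows no red any more: only a sliver at (333,268) beside the tab, and the head sits behind the cheek, so the pin is home. The block is still seated and centred. Next: over the tab, open, go down and grip.

Call:
send_rows:
  rows:
    - [0,15,0,0]
    - [0,20,0,0]
    - [0,20,0,0]
    - [0,18,0,0]
    - [0,0,0,0]
  fingers: 0.5

```text
t: 5.35
ee_pos: [594.1, -74.9, 161.2]
orientation: [1.259, 1.187, -1.263]
ft_force: [-0.6, -0.7, 0.0]
width: 30.5
```

```bash
python3 -c "
from h import *
rep([0,0,92])"
```

```text
t 5.35 tcp dock xy,z [  4.    0.4 161.2] F [-0.6 -0.7  0. ] M [ 0.01 -0.04 -0.02] w 30.5 q [-0.15  0.46  1.73  0.01  0.96  1.49]
tool x,y,z in world [[-0.008, 0.006, -1.0], [0.998, -0.067, -0.009], [-0.067, -0.998, -0.005]] jaw vs by rad -3.141
world delta [ -4.1  -0.1 -69.2] tool delta [69.2 -3.4  0.7]
```

Call:
send_rows:
  rows:
    - [0,-3,0,0]
    - [15,0,0,0]
    - [20,0,0,0]
    - [20,0,0,0]
    - [9,0,0,0]
    - [0,0,0,0]

```text
t: 5.85
ee_pos: [585.1, -73.6, 90.9]
orientation: [1.257, 1.19, -1.265]
ft_force: [-1.0, -0.2, -1.4]
width: 43.8
```

```bash
python3 -c "
from h import *
rep([0,0,92])"
```

```text
t 5.85 tcp dock xy,z [-5.   1.  90.9] F [-1.  -0.2 -1.4] M [0.03 0.02 0.  ] w 43.8 q [-0.15  0.55  1.78  0.01  0.82  1.49]
tool x,y,z in world [[-0.011, 0.006, -1.0], [0.998, -0.067, -0.012], [-0.067, -0.998, -0.005]] jaw vs by rad -3.141
world delta [ 4.9 -1.4  1.1] tool delta [-1.2  5.   1. ]
```

Call:
send_rows:
  rows:
    - [-1,4,1,0]
    - [0,1,0,0]
    - [0,0,0,0]

```text
t: 6.1
ee_pos: [589.0, -75.0, 92.2]
orientation: [1.257, 1.191, -1.266]
ft_force: [-0.3, 0.2, 0.1]
width: 44.0
```

Call:
send_rows:
  rows:
    - [0,0,0,0]
    - [0,0,0,0]
    - [0,0,0,0]
    - [0,0,0,0]
    - [0,0,0,0]
    - [0,0,0,0]
    - [0,0,0,0]
  fingers: 0

```text
t: 6.68
ee_pos: [591.0, -76.9, 95.5]
orientation: [1.256, 1.185, -1.262]
ft_force: [0.8, -0.5, -1.4]
width: 16.0
```

```bash
python3 -c "
from h import *
rep([0,0,92])"; python3 snap.py 5
```

```text
t 6.6833 tcp dock xy,z [ 1.1 -1.8 95.5] F [ 0.8 -0.5 -1.4] M [-0.46 -0.04  0.03] w 16.0 q [-0.15  0.55  1.77  0.    0.83  1.48]
tool x,y,z in world [[-0.007, 0.003, -1.0], [0.998, -0.066, -0.007], [-0.066, -0.998, -0.002]] jaw vs by rad -3.14
world delta [-1.   1.9 -3.5] tool delta [ 3.6 -1.1 -1.8]
```

View pics/s_5.png

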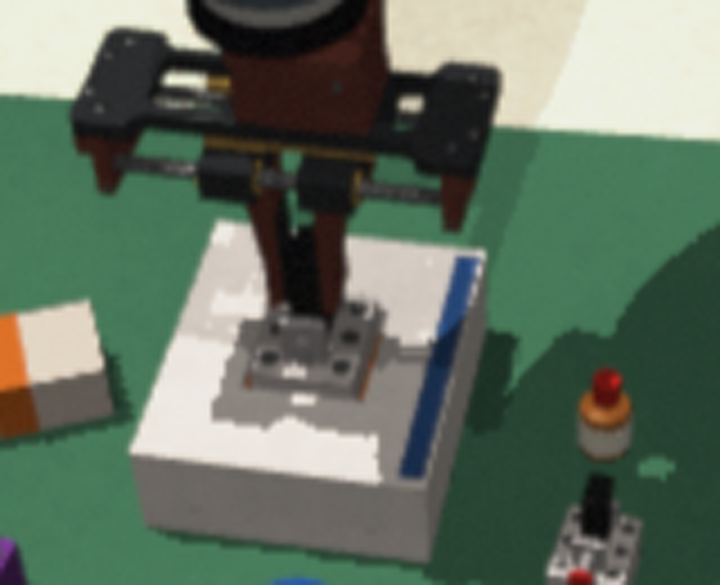

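The tab is gripped at 16.0 mm (fingers at (275,250) and (330,250) either side of the black tab). I lean it towards the blue stripe, which is tool -z, in small steps.

Call:
send_rows:
  rows:
    - [0,0,-2,0]
    - [0,0,-2,0]
    - [-0.5,0,-2,0]

```text
t: 6.98
ee_pos: [591.0, -75.8, 95.6]
orientation: [1.248, 1.18, -1.264]
ft_force: [-0.1, -12.6, -8.4]
width: 16.3
```

```bash
python3 -c "
from h import *
rep()"
```

```text
t 6.9833 tcp dock xy,z [ 1.1 -0.7 95.6] F [ -0.1 -12.6  -8.4] M [-2.44 -0.24 -0.07] w 16.3 q [-0.14  0.55  1.77 -0.01  0.83  1.5 ]
tool x,y,z in world [[-0.008, -0.005, -1.0], [0.998, -0.063, -0.008], [-0.063, -0.998, 0.006]] jaw vs by rad -3.137
```

Call:
send_rows:
  rows:
    - [0,0,-5,0]
    - [0,0,-5,0]
    - [0,0,-5,0]

```text
t: 7.23
ee_pos: [591.7, -71.9, 97.0]
orientation: [1.231, 1.17, -1.268]
ft_force: [-2.1, -20.9, 1.9]
width: 16.7
```

```bash
python3 -c "
from h import *
rep()"
```

```text
t 7.2333 tcp dock xy,z [ 1.5  3.2 97. ] F [ -2.1 -20.9   1.9] M [-4.57  0.7  -0.04] w 16.7 q [-0.13  0.55  1.77 -0.03  0.83  1.52]
tool x,y,z in world [[-0.008, -0.023, -1.0], [0.998, -0.058, -0.007], [-0.058, -0.998, 0.024]] jaw vs by rad -3.132
```

Call:
send_rows:
  rows:
    - [0,0,-6,0]
    - [0,0,-6,0]
    - [0,0,-6,0]

```text
t: 7.48
ee_pos: [592.1, -66.8, 98.6]
orientation: [1.212, 1.158, -1.275]
ft_force: [-2.9, -23.9, 2.6]
width: 18.0
```

```bash
python3 -c "
from h import *
rep()";python3 snap.py 6
```

```text
t 7.4833 tcp dock xy,z [ 1.6  8.4 98.6] F [ -2.9 -23.9   2.6] M [-4.8   0.69 -0.14] w 18.0 q [-0.11  0.55  1.77 -0.06  0.83  1.55]
tool x,y,z in world [[-0.009, -0.043, -0.999], [0.999, -0.053, -0.007], [-0.053, -0.998, 0.044]] jaw vs by rad -3.127
```

View pics/s_6.png

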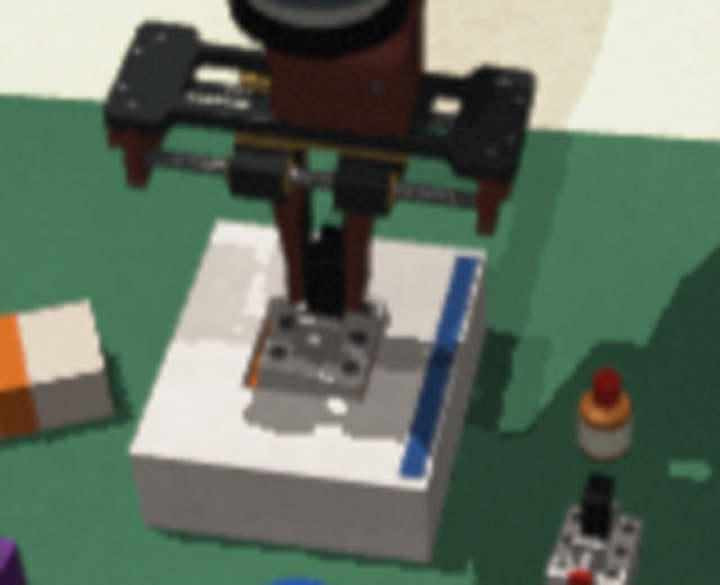

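The picture shows the block tipped towards the stripe, with the rib uncovered on the -y side at (255,370). I measure the lean from the depth on the block's top.

```bash
cat > lean.py <<'E'
import sys
from h import *
from workcell import ctrl
if len(sys.argv)>2: d=np.load('scene_%s.npz'%sys.argv[1])
else:
    d=dict(ctrl.get_image('scene'));np.savez('scene_%s.npz'%sys.argv[1],**d)
    cv2.imwrite('pics/s_%s.png'%sys.argv[1],cv2.resize(d['img'][110:240,130:290],None,fx=4.5,fy=4.5,interpolation=2)[:,:,::-1])
P=cloud(d);Q=P-np.r_[C,0];X=Q@bx;Y=Q@by;Z=P[...,2]
z0=float(sys.argv[2]) if len(sys.argv)>3 else 65
m=(X>8)&(X<27)&(abs(Y)<28)&(Z>59)&(Z<72)
A=np.c_[X[m],Y[m],np.ones(m.sum())];b=Z[m]
for _ in range(4):
    c=np.linalg.lstsq(A,b,rcond=None)[0];k=abs(A@c-b)<2;A,b=A[k],b[k]
print("n",len(b),"slope y rad(+ = lean to -y?)",np.round(c,3),"lean to +y deg",np.round(-np.degrees(np.arctan(c[1])),1),"Y span",A[:,1].min().round(1),A[:,1].max().round(1))
E
python3 lean.py 4 x; python3 lean.py 6 x
```

```text
n 91 slope y rad(+ = lean to -y?) [-5.8000e-02 -6.0000e-03  6.5503e+01] lean to +y deg 0.3 Y span -25.0 23.8
n 91 slope y rad(+ = lean to -y?) [ 7.0000e-03 -1.3100e-01  6.7562e+01] lean to +y deg 7.5 Y span -20.9 27.5
```

The lean is about 7.5° by measurement (stop at about 7°), and the block centre is only 2.5 mm up, so it is still seated. A short dwell, then the other way.

Call:
send_rows:
  rows:
    - [0,0,-4,0]
    - [0,0,-4,0]

```text
t: 7.7
ee_pos: [591.8, -66.1, 99.0]
orientation: [1.2, 1.151, -1.279]
ft_force: [-0.8, -19.9, -2.8]
width: 17.8
```

```bash
python3 lean.py 7; python3 -c "
from h import *
rep()"
```

```text
n 91 slope y rad(+ = lean to -y?) [-0.082 -0.128 69.62 ] lean to +y deg 7.3 Y span -20.4 27.1
t 7.75 tcp dock xy,z [ 1.2  9.1 99. ] F [ -1.3 -20.7  -0.4] M [-4.37  0.31 -0.04] w 17.8 q [-0.1   0.55  1.77 -0.08  0.83  1.57]
tool x,y,z in world [[-0.011, -0.055, -0.998], [0.999, -0.05, -0.008], [-0.05, -0.997, 0.056]] jaw vs by rad -3.123
```

Call:
send_rows:
  rows:
    - [0,0,4,0.01]
    - [0,0,4,0]
    - [0,0,4,0]
    - [0,0,4,0]
    - [0,0,4,0]

```text
t: 8.17
ee_pos: [591.1, -77.1, 100.2]
orientation: [1.227, 1.154, -1.284]
ft_force: [0.6, 16.6, 0.4]
width: 15.8
```

```bash
python3 lean.py 8; python3 -c "
from h import *
rep()"
```

```text
n 98 slope y rad(+ = lean to -y?) [-9.5000e-02 -3.2000e-02  6.9839e+01] lean to +y deg 1.8 Y span -25.2 24.1
t 8.2167 tcp dock xy,z [  1.3  -2.2 100.3] F [ 0.9 16.1  2.3] M [ 3.72 -0.22  0.05] w 16.1 q [-0.13  0.54  1.77 -0.05  0.84  1.54]
tool x,y,z in world [[-0.01, -0.038, -0.999], [0.998, -0.069, -0.007], [-0.068, -0.997, 0.038]] jaw vs by rad 3.141
```

Call:
send_rows:
  rows:
    - [0.5,0,6,0]
    - [0.5,0,6,0]
    - [0.5,0,6,0]
    - [0.5,0,6,0]

```text
t: 8.55
ee_pos: [591.3, -81.8, 101.1]
orientation: [1.256, 1.172, -1.273]
ft_force: [-0.8, 22.8, 9.3]
width: 16.7
```

```bash
python3 lean.py 9; python3 -c "
from h import *
rep()"
```

```text
n 92 slope y rad(+ = lean to -y?) [-7.8000e-02  9.0000e-03  7.0086e+01] lean to +y deg -0.5 Y span -27.2 22.4
t 8.6 tcp dock xy,z [  1.8  -7.  101.2] F [ 0.1 21.1  9.2] M [4.67 0.11 0.05] w 16.7 q [-0.15  0.54  1.76 -0.01  0.84  1.5 ]
tool x,y,z in world [[-0.007, -0.007, -1.0], [0.997, -0.076, -0.006], [-0.076, -0.997, 0.007]] jaw vs by rad 3.134
```

Call:
send_rows:
  rows:
    - [0.5,0,7,0]
    - [0.5,0,7,0]
    - [0.5,0,7,0]
    - [0.5,0,7,0]

```text
t: 8.93
ee_pos: [591.0, -88.5, 103.3]
orientation: [1.286, 1.192, -1.261]
ft_force: [-0.9, 23.8, 10.3]
width: 18.1
```

```bash
python3 lean.py 10; python3 -c "
from h import *
rep()"
```

```text
n 36 slope y rad(+ = lean to -y?) [ 8.2000e-02 -2.0000e-02  6.6692e+01] lean to +y deg 1.2 Y span -27.7 21.0
t 8.9833 tcp dock xy,z [  1.9 -13.9 103.4] F [-0.4 22.8 11.1] M [4.96 0.16 0.15] w 18.3 q [-0.18  0.54  1.76  0.03  0.85  1.45]
tool x,y,z in world [[-0.005, 0.026, -1.0], [0.997, -0.082, -0.007], [-0.082, -0.996, -0.026]] jaw vs by rad 3.127
```

View pics/s_10.png

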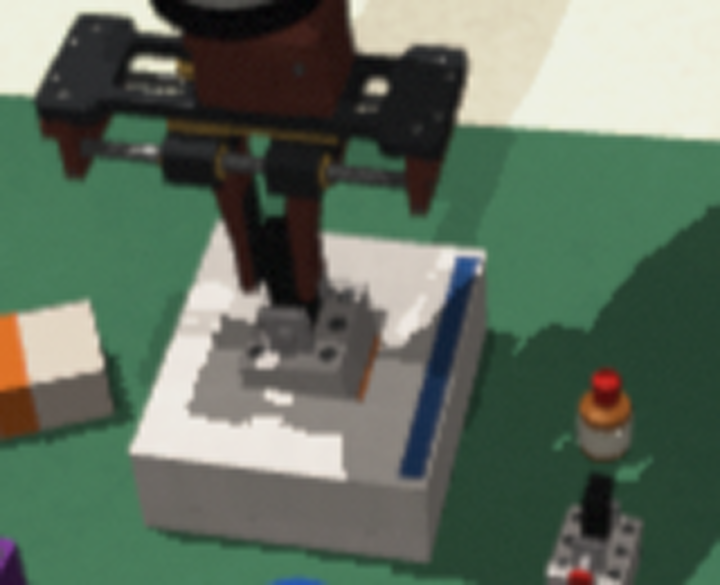

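The picture shows the block leaning well to -y, with the rib now uncovered at (370,370) on the +y side. My height window cut off the fit, so I widen it.

```bash
sed -i 's/(Z>59)&(Z<72)/(Z>60)\&(Z<82)/' lean.py; for i in 8 9 10; do python3 lean.py $i x;done
```

```text
n 80 slope y rad(+ = lean to -y?) [-4.0000e-02 -2.1000e-02  6.9567e+01] lean to +y deg 1.2 Y span -25.2 23.9
n 86 slope y rad(+ = lean to -y?) [-3.8000e-02  1.1000e-02  7.0236e+01] lean to +y deg -0.7 Y span -27.2 22.2
n 74 slope y rad(+ = lean to -y?) [-0.082  0.076 73.52 ] lean to +y deg -4.4 Y span -26.3 19.0
```

Call:
send_rows:
  rows:
    - [2,0,7,0]
    - [2,0,7,0]
    - [2,0,7,0]

```text
t: 9.23
ee_pos: [591.7, -93.3, 101.9]
orientation: [1.31, 1.207, -1.251]
ft_force: [-1.7, 22.3, 15.1]
width: 18.9
```

```bash
python3 lean.py 11; python3 -c "
from h import *
rep()"
```

```text
n 57 slope y rad(+ = lean to -y?) [-0.087  0.077 72.84 ] lean to +y deg -4.4 Y span -20.6 17.5
t 9.2833 tcp dock xy,z [  2.9 -18.5 101.7] F [-1.4 24.6 14.8] M [5.14 0.11 0.11] w 19.1 q [-0.2   0.55  1.76  0.07  0.85  1.41]
tool x,y,z in world [[-0.001, 0.052, -0.999], [0.996, -0.087, -0.006], [-0.087, -0.995, -0.052]] jaw vs by rad 3.122
```

Run:
```python
from h import *
for n in (4,10,11):
    d=np.load(f'scene_{n}.npz');P=cloud(d);Q=P-np.r_[C,0];X=Q@bx;Y=Q@by;Z=P[...,2]
    for a,b in ((22,30),):
        print(n,[(y,int(((Y>y)&(Y<y+6)&(X>a)&(X<b)&(Z>57)).sum()),np.round(np.median(Z[(Y>y)&(Y<y+6)&(X>a)&(X<b)&(Z>57)]),1)) for y in range(-34,30,6)])
```

```text
4 [(-34, 1, np.float64(57.3)), (-28, 5, np.float64(63.4)), (-22, 9, np.float64(62.1)), (-16, 11, np.float64(62.1)), (-10, 10, np.float64(62.5)), (-4, 20, np.float64(65.9)), (2, 15, np.float64(63.1)), (8, 12, np.float64(63.8)), (14, 10, np.float64(62.8)), (20, 13, np.float64(61.2)), (26, 0, np.float64(nan))]
10 [(-34, 87, np.float64(240.6)), (-28, 115, np.float64(234.8)), (-22, 103, np.float64(237.5)), (-16, 100, np.float64(234.5)), (-10, 111, np.float64(235.4)), (-4, 113, np.float64(239.6)), (2, 128, np.float64(243.7)), (8, 187, np.float64(282.7)), (14, 163, np.float64(274.8)), (20, 105, np.float64(246.1)), (26, 49, np.float64(456.9))]
11 [(-34, 98, np.float64(238.5)), (-28, 98, np.float64(237.5)), (-22, 97, np.float64(236.5)), (-16, 104, np.float64(232.6)), (-10, 120, np.float64(238.8)), (-4, 146, np.float64(261.5)), (2, 204, np.float64(279.5)), (8, 119, np.float64(235.6)), (14, 92, np.float64(234.5)), (20, 97, np.float64(434.1)), (26, 75, np.float64(388.8))]
  return _methods._mean(a, axis=axis, dtype=dtype,
  ret = ret.dtype.type(ret / rcount)
```

View pics/s_11.png

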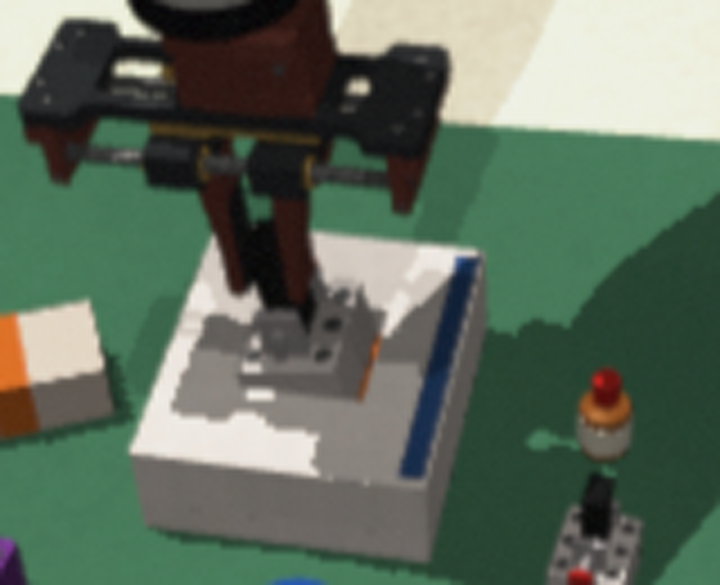

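Run:
```python
from h import *
for n in (4,6,10,11):
    d=np.load(f'scene_{n}.npz');P=cloud(d);Q=P-np.r_[C,0];X=Q@bx;Y=Q@by;Z=P[...,2]
    print(n,[(y,int(m.sum()),float(np.round(np.median(Z[m]),1))) for y in range(-34,30,6) for m in [(Y>y)&(Y<y+6)&(X>21)&(X<28)&(Z>60)&(Z<85)] if m.sum()])
s=np.load('scene_11.npz')['img'][160:210,175:225];cv2.imwrite('pics/c11.png',cv2.resize(s,None,fx=12,fy=12,interpolation=2)[:,:,::-1])
```

```text
4 [(-28, 7, 63.4), (-22, 6, 63.6), (-16, 9, 63.5), (-10, 10, 63.4), (-4, 18, 72.0), (2, 10, 64.7), (8, 8, 64.3), (14, 8, 64.0), (20, 7, 63.9)]
6 [(-22, 7, 69.6), (-16, 12, 69.0), (-10, 8, 67.9), (-4, 12, 66.3), (2, 18, 67.7), (8, 10, 66.0), (14, 10, 63.5), (20, 9, 63.7), (26, 4, 63.5)]
10 [(-34, 5, 67.3), (-28, 10, 67.6), (-22, 9, 68.7), (-16, 10, 70.3), (-10, 13, 71.8), (-4, 11, 71.9), (2, 15, 70.6), (8, 10, 73.4), (14, 11, 69.4), (20, 2, 62.6)]
11 [(-34, 5, 64.1), (-28, 7, 65.1), (-22, 5, 67.9), (-16, 13, 68.7), (-10, 11, 69.5), (-4, 7, 71.3), (2, 8, 71.8), (8, 9, 72.3), (14, 9, 68.7)]
```

View pics/c11.png

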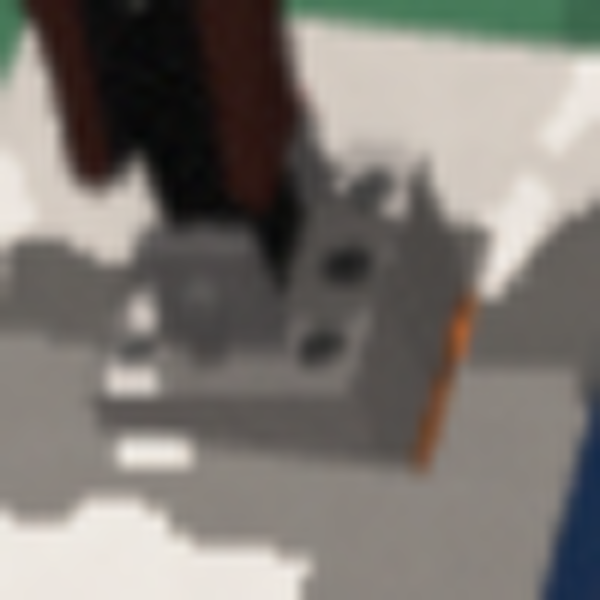

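The edge-on height profile gives a lean of about 9–11° to -y: 64 mm at the -y end and 72 mm at the +y end. The block centre is only about 6 mm up, so the second lean is met. Back to upright, then lift.

Call:
send_rows:
  rows:
    - [0,0,-4,0.01]
    - [0,0,-4,0]
    - [0,0,-4,0]
    - [0,0,-4,0]
    - [0,0,-4,0]

```text
t: 9.7
ee_pos: [592.9, -77.0, 104.0]
orientation: [1.303, 1.201, -1.256]
ft_force: [-3.6, -18.8, 1.6]
width: 16.1
```

```bash
python3 lean.py 12; python3 -c "
from h import *
rep()"
```

```text
n 76 slope y rad(+ = lean to -y?) [ 6.1000e-02 -3.0000e-03  6.8908e+01] lean to +y deg 0.2 Y span -25.6 24.6
t 9.75 tcp dock xy,z [  3.   -1.6 104.1] F [ -2.8 -14.8   2.7] M [-3.37  0.8   0.25] w 16.5 q [-0.17  0.54  1.76  0.05  0.85  1.45]
tool x,y,z in world [[-0.002, 0.042, -0.999], [0.996, -0.087, -0.006], [-0.087, -0.995, -0.042]] jaw vs by rad 3.122
```

Call:
send_rows:
  rows:
    - [-4,0,-1,-0.02]
    - [-6,0,0,0]
    - [-6,0,0,0]

```text
t: 10.0
ee_pos: [585.8, -78.9, 109.5]
orientation: [1.276, 1.22, -1.253]
ft_force: [5.8, -0.4, -35.3]
width: 16.0
```

```bash
python3 lean.py 13; python3 -c "
from h import *
rep()"
```

```text
n 80 slope y rad(+ = lean to -y?) [-0.149  0.    76.825] lean to +y deg -0.0 Y span -25.8 23.9
t 10.05 tcp dock xy,z [ -4.1  -4.2 109.8] F [  2.1  -1.8 -25.4] M [-0.67 -0.61 -0.11] w 16.0 q [-0.17  0.53  1.76  0.05  0.87  1.43]
tool x,y,z in world [[-0.018, 0.039, -0.999], [0.998, -0.064, -0.02], [-0.065, -0.997, -0.037]] jaw vs by rad -3.139
```

Call:
send_rows:
  rows:
    - [-6,2,-2,0]
    - [-7,2,-2,0]
    - [-7,1,0,0]

```text
t: 10.3
ee_pos: [581.5, -77.1, 114.5]
orientation: [1.263, 1.235, -1.27]
ft_force: [5.8, -2.8, -34.1]
width: 16.0
```

```bash
sed -i 's/(Z<82)/(Z<130)/' lean.py; python3 lean.py 14; python3 -c "
from h import *
rep()"
```

```text
n 56 slope y rad(+ = lean to -y?) [-1.34200e+00 -8.00000e-02  1.06982e+02] lean to +y deg 4.6 Y span -25.2 24.5
t 10.35 tcp dock xy,z [ -8.4  -2.9 115. ] F [  1.4  -5.4 -28.2] M [-1.49 -0.53 -0.01] w 15.6 q [-0.17  0.53  1.75  0.04  0.91  1.44]
tool x,y,z in world [[-0.04, 0.037, -0.999], [0.997, -0.063, -0.042], [-0.064, -0.997, -0.034]] jaw vs by rad -3.138
```

View pics/s_14.png

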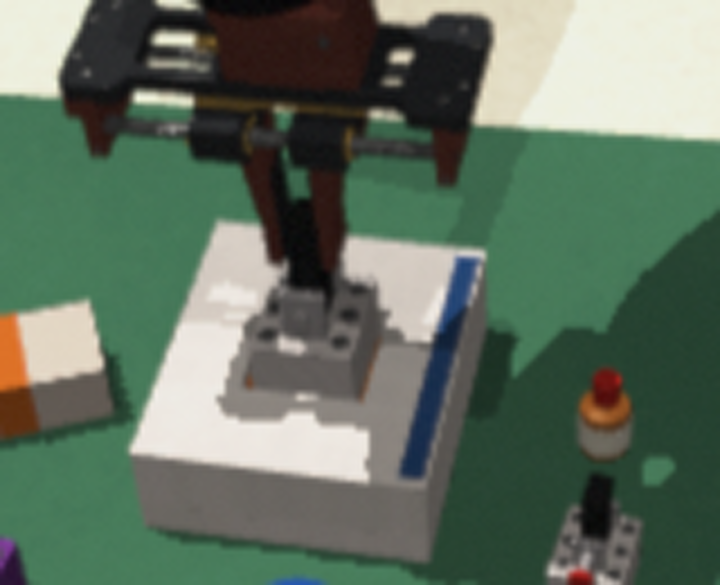

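The picture shows the block about 10–12 mm up and upright in y, and the fingers still hold the tab. The tool tips slowly about y under the load (2.4° so far). Bigger steps will get past the ribs in fewer rows.

Call:
send_rows:
  rows:
    - [-12,0,-2,0]
    - [-12,0,2,0]

```text
t: 10.52
ee_pos: [574.0, -78.1, 126.1]
orientation: [1.252, 1.25, -1.284]
ft_force: [6.9, -0.5, -44.2]
width: 16.1
```

```bash
python3 lean.py 15; python3 -c "
from h import *
rep()"
```

```text
n 56 slope y rad(+ = lean to -y?) [-1.5830e+00 -6.0000e-02  1.1468e+02] lean to +y deg 3.5 Y span -21.5 23.9
t 10.5667 tcp dock xy,z [-15.8  -4.6 127.3] F [  0.2  -0.2 -26.9] M [-0.44 -0.12 -0.02] w 15.6 q [-0.17  0.51  1.75  0.03  0.95  1.44]
tool x,y,z in world [[-0.06, 0.037, -0.998], [0.996, -0.062, -0.062], [-0.064, -0.997, -0.033]] jaw vs by rad -3.138
```

View pics/s_15.png

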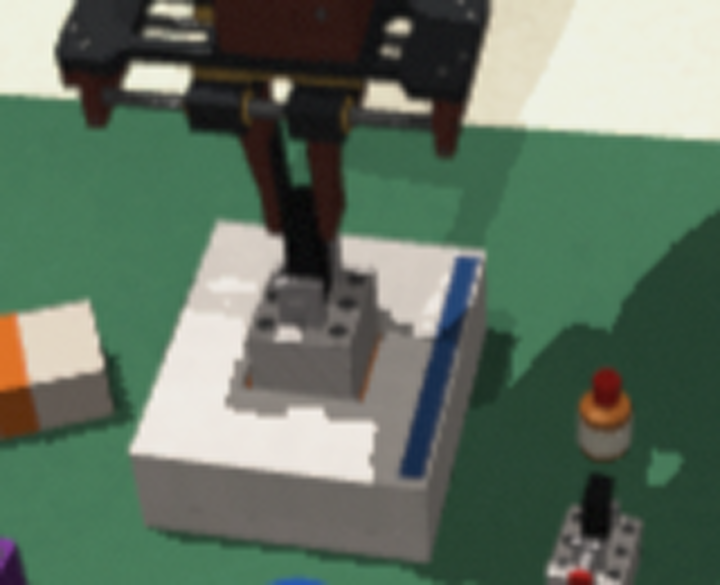

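Run:
```python
from h import *
for n in (5,15):
    d=np.load(f'scene_{n}.npz');P=cloud(d);Q=P-np.r_[C,0];X=Q@bx;Y=Q@by;Z=P[...,2];im=d['img'].astype(int).sum(2)
    print(n)
    for v in range(148,198,3):
        print(v,[(u,int(im[v,u]),int(X[v,u].round()),int(Y[v,u].round()),int(Z[v,u].round())) for u in (192,197,200,203,208)])
```

```text
5
148 [(192, 143, 27, 0, 194), (197, 76, 31, 12, 199), (200, 76, 31, 17, 200), (203, 75, 27, 22, 197), (208, 97, 30, 33, 201)]
151 [(192, 121, 30, 1, 189), (197, 62, 34, 12, 194), (200, 58, 36, 18, 197), (203, 69, 36, 24, 198), (208, 133, 33, 33, 197)]
154 [(192, 58, 0, -10, 152), (197, 59, 35, 11, 187), (200, 53, 35, 18, 188), (203, 52, 35, 24, 189), (208, 119, 33, 33, 189)]
157 [(192, 40, 6, -9, 150), (197, 195, -154, -47, -2), (200, 86, 37, 18, 182), (203, 67, 33, 23, 179), (208, 151, 38, 34, 185)]
160 [(192, 37, 7, -9, 142), (197, 95, -14, -5, 124), (200, 89, 13, 10, 151), (203, 93, 14, 16, 152), (208, 277, -145, -17, 1)]
163 [(192, 46, 11, -8, 138), (197, 38, -4, -2, 125), (200, 69, 13, 9, 143), (203, 84, 11, 15, 142), (208, 593, -82, 0, 52)]
166 [(192, 46, 12, -9, 130), (197, 29, 2, -1, 122), (200, 74, 12, 8, 133), (203, 89, 13, 15, 135), (208, 608, -70, 3, 55)]
169 [(192, 64, 13, -9, 122), (197, 35, 11, 1, 122), (200, 54, 10, 7, 123), (203, 90, 13, 14, 126), (208, 587, -59, 5, 56)]
172 [(192, 67, 13, -10, 113), (197, 36, 11, 0, 114), (200, 48, 11, 7, 114), (203, 89, 14, 14, 11
[... 2451 characters left out ...]
1, -2, 87), (200, 230, 13, 6, 89), (203, 315, 6, 10, 83), (208, 327, 5, 21, 84)]
184 [(192, 606, 22, -10, 88), (197, 373, 18, 0, 85), (200, 331, 19, 7, 87), (203, 254, 16, 12, 85), (208, 268, 12, 22, 82)]
187 [(192, 281, 24, -10, 80), (197, 287, 25, 1, 82), (200, 284, 25, 8, 85), (203, 278, 23, 14, 82), (208, 220, 18, 23, 80)]
190 [(192, 277, 26, -10, 73), (197, 282, 27, 1, 76), (200, 282, 24, 7, 74), (203, 278, 24, 14, 75), (208, 225, 22, 24, 74)]
193 [(192, 280, 27, -11, 64), (197, 281, 26, 0, 66), (200, 279, 25, 7, 65), (203, 286, 25, 13, 66), (208, 219, 23, 24, 67)]
196 [(192, 305, 26, -12, 54), (197, 283, 27, 0, 56), (200, 287, 29, 7, 60), (203, 276, 25, 13, 57), (208, 233, 28, 25, 63)]
```

The block's underside is about 19 mm up. The tool has swung to -x, which tips the tab about 6° in x: the tab front is at x ≈ 2 instead of 13. I bring the TCP back in +x while the well still guides the block.

Call:
send_rows:
  rows:
    - [0,5,-1,0]
    - [0,5,-1,0]
    - [0,5,-1,0]

```text
t: 10.82
ee_pos: [582.6, -77.4, 124.8]
orientation: [1.243, 1.261, -1.297]
ft_force: [-7.3, -3.2, 8.8]
width: 16.0
```

```bash
cat > edge.py <<'E'
import sys
from h import *
from workcell import ctrl
n=sys.argv[1]
if len(sys.argv)<3:
    d=dict(ctrl.get_image('scene'));np.savez(f'scene_{n}.npz',**d)
    cv2.imwrite(f'pics/s_{n}.png',cv2.resize(d['img'][90:220,130:290],None,fx=4.5,fy=4.5,interpolation=2)[:,:,::-1])
d=np.load(f'scene_{n}.npz');P=cloud(d);Q=P-np.r_[C,0];X=Q@bx;Y=Q@by;Z=P[...,2]
r=(abs(Y+2)<10)
for u in (192,196,200): print(u,[(int(X[v,u].round()),int(Y[v,u].round()),int(Z[v,u].round())) for v in range(136,200,3)])
for u in (206,209): print(u,[(int(X[v,u].round()),int(Y[v,u].round()),int(Z[v,u].round())) for v in range(160,200,3)])
rep()
E
python3 edge.py 16
```

```text
192 [(-228, -78, 1), (27, 2, 217), (-15, -12, 172), (-11, -11, 167), (-8, -11, 162), (-5, -11, 156), (-3, -11, 150), (1, -10, 145), (1, -11, 136), (9, -9, 136), (-62, -33, 57), (-30, -23, 79), (-19, -20, 81), (17, -9, 109), (18, -10, 101), (19, -10, 93), (17, -12, 81), (26, -9, 83), (29, -9, 76), (27, -10, 65), (28, -11, 56), (35, -9, 54)]
196 [(29, 11, 227), (33, 12, 224), (34, 12, 217), (33, 11, 208), (-186, -57, -1), (-177, -55, -3), (-13, -5, 141), (-7, -4, 139), (6, -1, 143), (8, -1, 136), (7, -2, 126), (6, -2, 117), (12, -1, 115), (15, -1, 108), (18, -1, 102), (24, 0, 100), (18, -2, 84), (24, -1, 82), (27, -1, 75), (27, -2, 65), (29, -2, 59), (34, -1, 54)]
200 [(26, 18, 226), (35, 20, 226), (34, 19, 218), (32, 18, 208), (8, 11, 179), (9, 10, 171), (7, 9, 162), (6, 8, 152), (6, 8, 144), (3, 6, 133), (6, 7, 127), (5, 6, 117), (9, 6, 113), (11, 6, 106), (16, 7, 102), (18, 7, 95), (17, 6, 85), (23, 7, 82), (29, 9, 79), (27, 7, 68), (28, 7, 59), (32, 7, 54)]
206 [(-143, -22, 2), (-80, -4, 53), (-69, -2, 55), (-60, 0, 55), (-25, 9, 80), (-15, 12, 81), (-6, 14, 81), (3, 16, 81), (12, 18, 82), (17, 19, 78), (30, 22, 82), (28, 21, 71), (27, 20, 60), (29, 20, 53)]
209 [(-150, -16, -3), (-81, 3, 54), (-74, 4, 51), (-61, 7, 54), (-23, 17, 83), (-17, 18, 80), (-7, 20, 82), (5, 23, 84), (9, 24, 79), (12, 24, 73), (17, 25, 70), (18, 24, 61), (18, 24, 52), (23, 25, 48)]
t 10.8667 tcp dock xy,z [ -6.4  -2.8 124.6] F [-3.9 -2.2  3.6] M [-0.61  0.96  0.03] w 15.9 q [-0.16  0.53  1.72  0.03  0.97  1.45]
tool x,y,z in world [[-0.075, 0.036, -0.997], [0.995, -0.061, -0.077], [-0.064, -0.997, -0.032]] jaw vs by rad -3.137
```

View pics/s_16.png

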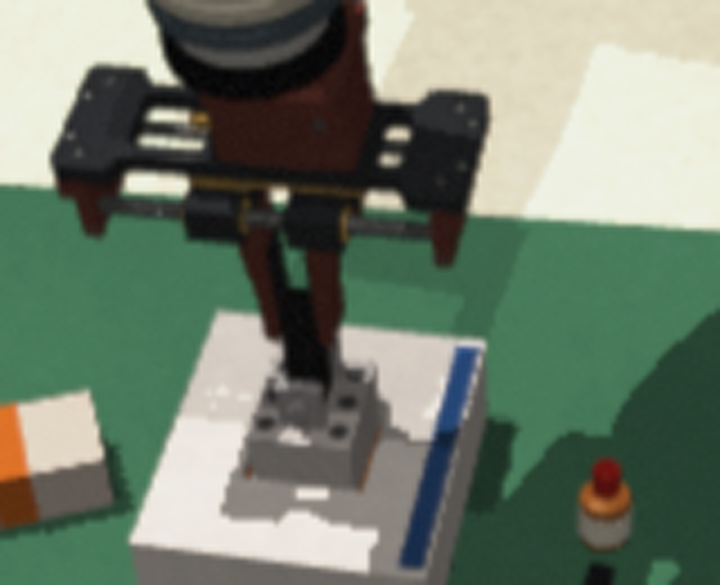

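The block is nearly upright again: its top is flat at 81–83 mm and its front face vertical. I lift on with a +x bias.

Call:
send_rows:
  rows:
    - [-12,4,0,0]
    - [-12,5,0,0]

```text
t: 11.03
ee_pos: [583.9, -77.8, 136.5]
orientation: [1.233, 1.279, -1.312]
ft_force: [-2.1, -0.9, -43.7]
width: 15.7
```

```bash
python3 edge.py 17
```

```text
192 [(37, 6, 234), (37, 5, 226), (-204, -72, 2), (-11, -11, 168), (-7, -10, 163), (-4, -10, 157), (-3, -11, 150), (1, -10, 145), (10, -8, 145), (13, -8, 140), (13, -8, 131), (11, -10, 121), (-18, -20, 82), (17, -9, 109), (17, -10, 100), (21, -9, 95), (20, -11, 85), (28, -9, 84), (31, -8, 78), (31, -9, 68), (31, -10, 59), (34, -10, 54)]
196 [(36, 13, 234), (38, 13, 228), (36, 12, 219), (-194, -59, 2), (-185, -57, 0), (-172, -54, 2), (-8, -4, 146), (-1, -2, 145), (7, 0, 144), (14, 1, 142), (14, 1, 134), (14, 0, 125), (11, -2, 114), (16, -1, 110), (22, 0, 107), (26, 1, 102), (21, -1, 88), (25, -1, 82), (31, 0, 80), (28, -1, 67), (28, -2, 57), (35, 0, 56)]
200 [(36, 21, 235), (38, 21, 229), (37, 20, 220), (11, 12, 189), (10, 11, 181), (10, 11, 172), (9, 10, 163), (7, 9, 153), (7, 8, 145), (2, 6, 131), (4, 6, 125), (7, 6, 120), (7, 6, 111), (15, 7, 110), (22, 9, 108), (19, 7, 96), (20, 7, 88), (25, 8, 84), (27, 8, 77), (29, 8, 69), (29, 7, 60), (34, 8, 56)]
206 [(-148, -23, -2), (-78, -4, 55), (-67, -1, 57), (-29, 9, 86), (-21, 11, 85), (-10, 13, 86), (-3, 15, 84), (8, 17, 87), (14, 18, 84), (22, 20, 83), (28, 21, 80), (28, 21, 70), (29, 21, 63), (31, 20, 55)]
209 [(-146, -15, 1), (-84, 2, 51), (-71, 5, 54), (-34, 14, 82), (-20, 18, 86), (-12, 19, 85), (-2, 22, 87), (5, 23, 84), (7, 23, 77), (11, 24, 72), (13, 24, 65), (16, 24, 59), (18, 24, 52), (21, 24, 45)]
t 11.0833 tcp dock xy,z [ -5.1  -3.3 137.5] F [ -2.2  -0.6 -20.9] M [-0.17  0.26 -0.03] w 15.8 q [-0.16  0.52  1.7   0.03  1.03  1.45]
tool x,y,z in world [[-0.098, 0.038, -0.994], [0.993, -0.061, -0.1], [-0.064, -0.997, -0.032]] jaw vs by rad -3.138
```

The grip slid up the tab: the TCP rose 12 mm but the block only about 3, and it is now about 20 mm up. Only about 8 mm of tab remains in the pads. I regrip lower while the ribs still hold the block.

Call:
send_rows:
  rows:
    - [2,0,0,0]
    - [0,0,0,0]
    - [0,0,0,0]
    - [0,0,0,0]
  fingers: 0.4

```text
t: 11.42
ee_pos: [583.7, -77.7, 133.0]
orientation: [1.232, 1.281, -1.314]
ft_force: [0.3, 1.0, 0.8]
width: 34.8
```

```bash
python3 edge.py 18; python3 -c "
from h import *
rep([-1,0,112])"
```

```text
192 [(29, 4, 227), (-216, -75, 2), (-205, -72, 1), (-196, -70, -1), (-183, -67, 0), (-171, -64, 1), (-160, -61, 1), (1, -10, 146), (12, -7, 147), (14, -7, 141), (14, -8, 133), (11, -10, 121), (-15, -19, 85), (19, -8, 111), (22, -8, 105), (22, -9, 96), (21, -10, 86), (29, -8, 85), (31, -8, 78), (28, -10, 66), (28, -11, 56), (35, -9, 55)]
196 [(30, 12, 228), (32, 12, 223), (-206, -62, 2), (-196, -59, 1), (-185, -57, 0), (-174, -54, -1), (-7, -3, 147), (-1, -2, 145), (9, 0, 146), (13, 1, 141), (12, 0, 131), (13, -1, 123), (14, -1, 116), (19, 0, 112), (20, 0, 104), (26, 1, 102), (21, -1, 88), (27, 0, 85), (28, -1, 77), (29, -1, 68), (30, -1, 59), (33, -1, 53)]
t 11.4667 tcp dock xy,z [ -5.9  -3.1 133.2] F [ 0.3  0.3 -0.4] M [ 0.03 -0.06 -0.02] w 34.9 q [-0.16  0.53  1.7   0.03  1.02  1.45]
tool x,y,z in world [[-0.1, 0.039, -0.994], [0.993, -0.061, -0.102], [-0.064, -0.997, -0.033]] jaw vs by rad -3.138
world delta [  5.1   2.8 -21.2] tool delta [20.7  7.  -2.4]Traceback (most recent call last):
  File "edge.py", line 10, in <module>
    for u in (192,196,200): print(u,[(int(X[v,u].round()),int(Y[v,u].round()),int(Z[v,u].round())) for v in range(136,200,3)])
                                      ~~~^^^^^^^^^^^^^^^^
ValueError: cannot convert float NaN to integer
```

View pics/s_18.png

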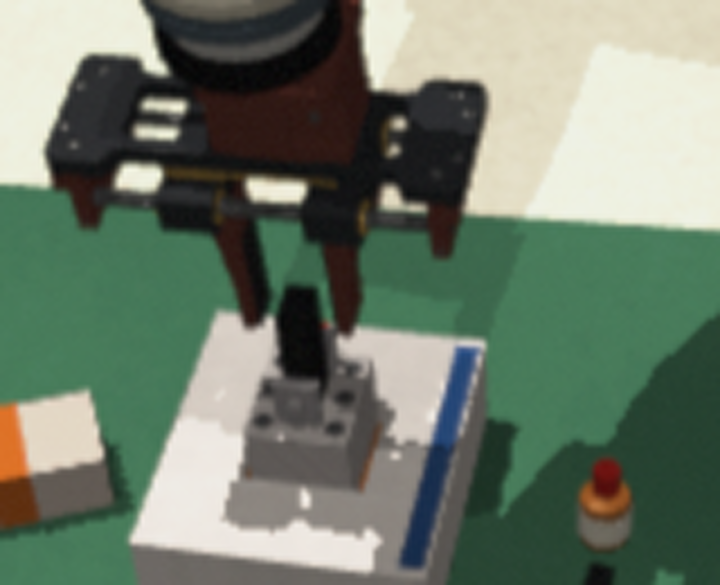

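The block stays up on the ribs, upright (top 85 mm, tab at (300,335) between the open fingers). I go down about 20 mm and re-centre in x.

Call:
send_rows:
  rows:
    - [0,5,-1,0]
    - [10,1,-1,0]
    - [9,0,0,0]
    - [0,0,0,0]

```text
t: 11.8
ee_pos: [591.1, -75.4, 114.7]
orientation: [1.235, 1.275, -1.309]
ft_force: [-0.7, 0.7, -0.5]
width: 35.2
```

```bash
python3 -c "
from h import *
rep([-1,0,112])"
```

```text
t 11.8 tcp dock xy,z [  1.1  -0.3 114.7] F [-0.7  0.7 -0.5] M [-0.03 -0.    0.04] w 35.2 q [-0.16  0.56  1.69  0.03  0.99  1.46]
tool x,y,z in world [[-0.094, 0.038, -0.995], [0.994, -0.061, -0.096], [-0.064, -0.997, -0.032]] jaw vs by rad -3.138
world delta [-2.1  0.4 -2.7] tool delta [ 2.9 -1.8 -0.2]
```

Call:
send_rows:
  rows:
    - [2,-2,0,0]
    - [0,0,0,0]
    - [0,0,0,0]
    - [0,0,0,0]
    - [0,0,0,0]
    - [0,0,0,0]
  fingers: 0

```text
t: 12.3
ee_pos: [588.1, -78.0, 112.0]
orientation: [1.23, 1.273, -1.311]
ft_force: [0.1, -0.2, -1.4]
width: 15.8
```

```bash
sed -i 's/P=cloud(d)/P=np.nan_to_num(cloud(d))/' edge.py; python3 edge.py 19
```

```text
192 [(33, 5, 230), (27, 2, 217), (-207, -73, -1), (31, 2, 205), (35, 3, 201), (-5, -10, 156), (-1, -10, 151), (0, -11, 144), (12, -7, 147), (13, -7, 140), (11, -9, 130), (13, -9, 123), (-15, -19, 85), (20, -8, 112), (22, -8, 105), (20, -10, 94), (21, -10, 86), (30, -8, 87), (31, -8, 79), (30, -9, 68), (26, -12, 54), (37, -9, 56)]
196 [(34, 13, 231), (35, 13, 226), (30, 10, 213), (37, 12, 212), (42, 13, 209), (40, 12, 200), (-9, -4, 145), (1, -2, 146), (10, 1, 146), (15, 1, 143), (17, 1, 136), (13, 0, 124), (14, -1, 116), (20, 1, 114), (20, 0, 105), (26, 1, 102), (20, -2, 86), (29, 0, 87), (30, 0, 78), (30, -1, 70), (27, -2, 56), (33, -1, 54)]
200 [(31, 20, 230), (34, 20, 225), (30, 18, 214), (37, 20, 213), (42, 21, 210), (42, 20, 202), (16, 12, 170), (16, 11, 162), (12, 10, 150), (11, 9, 140), (12, 8, 133), (10, 7, 122), (6, 5, 110), (17, 8, 112), (20, 8, 105), (20, 8, 96), (20, 7, 88), (26, 8, 85), (31, 9, 81), (30, 8, 71), (29, 7, 60), (31, 7, 53)]
206 [(-145, -22, 1), (-83, -5, 51), (-70, -2, 54), (-27, 9, 87), (-19, 11, 86), (-8, 14, 89), (2, 16, 89), (8, 17, 87), (14, 18, 83), (24, 21, 85), (28, 21, 80), (28, 21, 70), (31, 21, 65), (30, 20, 54)]
209 [(-148, -15, -1), (-79, 3, 56), (-72, 4, 53), (-28, 16, 87), (-20, 18, 86), (-11, 20, 87), (-2, 21, 86), (7, 24, 87), (8, 23, 78), (9, 23, 70), (12, 23, 64), (16, 24, 58), (19, 24, 52), (17, 23, 41)]
t 12.35 tcp dock xy,z [ -1.6  -3.1 112. ] F [-0.1 -0.7 -0.7] M [-0.51 -0.06 -0.05] w 15.9 q [-0.16  0.56  1.7   0.02  0.98  1.46]
tool x,y,z in world [[-0.095, 0.033, -0.995], [0.994, -0.059, -0.097], [-0.062, -0.998, -0.027]] jaw vs by rad -3.136
```

Regripped at 15.9 mm width; the block's underside is about 21 mm up, almost off the ribs. I pull with a slight rock.

Call:
send_rows:
  rows:
    - [-6,3,-5,0]
    - [-10,4,5,0]

```text
t: 12.52
ee_pos: [591.7, -79.0, 124.6]
orientation: [1.223, 1.281, -1.319]
ft_force: [-5.4, 2.2, -6.6]
width: 15.8
```

```bash
python3 edge.py 20
```

```text
192 [(32, 5, 229), (36, 5, 225), (42, 7, 223), (47, 7, 220), (45, 6, 211), (-2, -10, 159), (6, -8, 158), (14, -6, 157), (19, -5, 154), (20, -5, 147), (18, -7, 137), (16, -8, 125), (20, -7, 121), (22, -8, 114), (23, -8, 106), (23, -9, 98), (31, -7, 96), (31, -8, 87), (31, -8, 78), (29, -10, 67), (30, -10, 58), (34, -10, 53)]
196 [(37, 14, 235), (37, 13, 227), (43, 14, 225), (47, 15, 221), (45, 14, 211), (19, 5, 180), (4, 0, 158), (12, 2, 157), (20, 4, 156), (17, 2, 145), (15, 1, 135), (15, 0, 126), (22, 2, 124), (24, 2, 118), (27, 2, 111), (24, 0, 100), (33, 2, 100), (30, 1, 88), (33, 1, 82), (33, 0, 73), (26, -3, 55), (34, -1, 54)]
200 [(37, 22, 236), (35, 20, 226), (43, 22, 226), (45, 22, 221), (42, 21, 210), (19, 13, 181), (20, 13, 174), (18, 12, 164), (16, 11, 154), (16, 10, 145), (15, 9, 136), (16, 9, 129), (8, 6, 112), (19, 9, 114), (22, 9, 108), (23, 9, 100), (27, 9, 96), (31, 10, 91), (31, 9, 81), (29, 8, 70), (30, 7, 61), (31, 7, 53)]
206 [(-144, -22, 2), (-78, -4, 56), (-25, 11, 98), (-13, 13, 101), (-7, 15, 99), (3, 17, 99), (11, 19, 99), (19, 20, 98), (28, 22, 98), (30, 23, 92), (31, 22, 83), (29, 21, 72), (29, 21, 63), (31, 20, 55)]
209 [(-149, -15, -2), (-80, 3, 55), (-23, 18, 101), (-15, 19, 100), (-5, 22, 101), (0, 23, 98), (4, 23, 92), (7, 24, 86), (9, 24, 79), (12, 24, 73), (18, 25, 70), (19, 25, 62), (-10, 16, 20), (18, 23, 42)]
t 12.5667 tcp dock xy,z [  3.9  -5.3 126.6] F [-3.5  0.3 -3.8] M [0.36 1.05 0.01] w 15.9 q [-0.16  0.55  1.68  0.02  1.02  1.46]
tool x,y,z in world [[-0.103, 0.031, -0.994], [0.993, -0.059, -0.105], [-0.062, -0.998, -0.025]] jaw vs by rad -3.135
```

View pics/s_20.png

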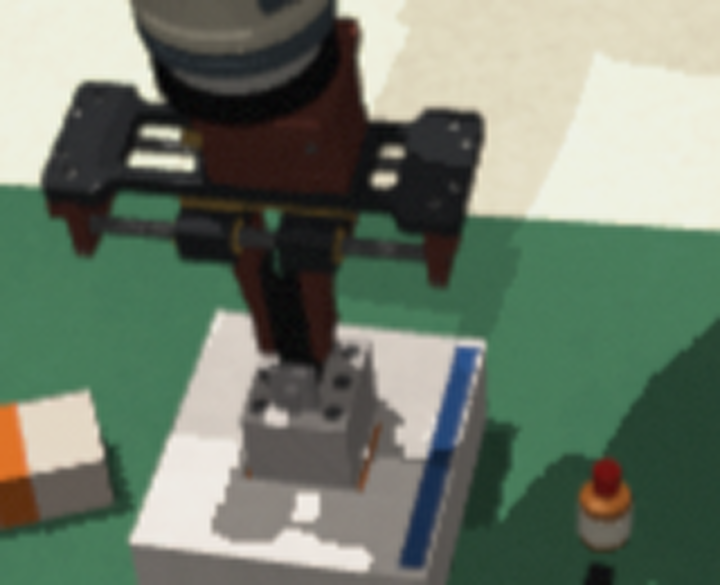

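The block is free of the ribs: its top is at 99 mm, so the underside is 34 mm above the floor, and only its weight shows in z. A small force against the +x wall remains. I ease back in x and lift about 21 mm more.

```bash
python3 -c "
from h import *
rep([2,-2,147])"
```

```text
t 12.5667 tcp dock xy,z [  3.9  -5.3 126.6] F [-3.5  0.3 -3.8] M [0.36 1.05 0.01] w 15.9 q [-0.16  0.55  1.68  0.02  1.02  1.46]
tool x,y,z in world [[-0.103, 0.031, -0.994], [0.993, -0.059, -0.105], [-0.062, -0.998, -0.025]] jaw vs by rad -3.135
world delta [-1.7  3.4 20.4] tool delta [-20.   -4.   -3.8]
```

Call:
send_rows:
  rows:
    - [-4,-2,-1,0]
    - [-5,-1,-1,0]
    - [-5,-0.5,-1,0]
    - [-5,0,0,0]
    - [0,0,0,0]

```text
t: 12.98
ee_pos: [594.0, -77.4, 148.4]
orientation: [1.228, 1.275, -1.314]
ft_force: [0.4, 0.1, -4.5]
width: 16.0
```

```bash
python3 edge.py 21
```

```text
192 [(48, 9, 243), (47, 9, 235), (-4, -8, 181), (6, -6, 183), (16, -3, 184), (20, -2, 180), (18, -4, 169), (18, -5, 161), (15, -6, 151), (20, -5, 147), (25, -5, 143), (24, -5, 134), (23, -6, 124), (27, -6, 119), (34, -4, 118), (31, -6, 106), (33, -6, 99), (31, -8, 87), (30, -9, 77), (-14, -24, 19), (-5, -22, 19), (36, -9, 55)]
196 [(49, 17, 245), (45, 16, 234), (20, 7, 204), (21, 7, 197), (10, 3, 180), (19, 5, 180), (17, 4, 170), (20, 4, 165), (19, 3, 155), (18, 2, 146), (24, 4, 144), (24, 3, 135), (24, 2, 127), (28, 3, 121), (33, 4, 118), (33, 3, 109), (30, 2, 98), (32, 1, 90), (31, 0, 80), (-16, -16, 18), (-6, -13, 19), (32, -1, 52)]
200 [(48, 25, 245), (46, 23, 236), (22, 16, 207), (24, 16, 201), (21, 15, 191), (17, 13, 179), (17, 12, 171), (16, 11, 162), (18, 11, 155), (6, 7, 136), (8, 7, 129), (21, 11, 134), (23, 11, 127), (26, 11, 121), (32, 12, 118), (32, 11, 110), (29, 10, 97), (32, 10, 91), (31, 9, 82), (-17, -6, 19), (-6, -4, 21), (30, 7, 52)]
206 [(-17, 14, 124), (-9, 16, 123), (4, 19, 127), (8, 19, 122), (16, 21, 122), (26, 24, 123), (33, 25, 121), (30, 23, 109), (33, 24, 104), (33, 23, 94), (30, 22, 82), (-21, 7, 17), (-9, 9, 20), (31, 20, 55)]
209 [(-18, 20, 124), (-8, 22, 124), (0, 24, 124), (7, 25, 122), (10, 26, 117), (11, 26, 108), (11, 25, 100), (17, 26, 97), (17, 26, 88), (21, 26, 83), (-28, 12, 21), (-20, 14, 19), (-13, 15, 17), (17, 23, 41)]
t 13.0333 tcp dock xy,z [  4.  -2. 148.] F [ 0.6  0.2 -3.5] M [-0.07 -0.17  0.02] w 15.8 q [-0.16  0.52  1.67  0.02  1.05  1.46]
tool x,y,z in world [[-0.099, 0.033, -0.995], [0.993, -0.059, -0.1], [-0.062, -0.998, -0.027]] jaw vs by rad -3.136
```

View pics/s_21.png

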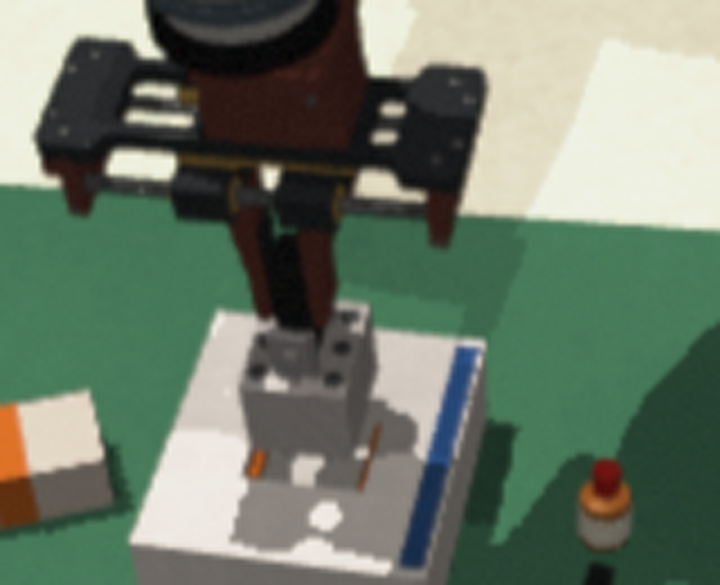

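Clear of the dock: the underside is about 22 mm above its top, the block near upright, and the open well visible below at (305,470). I lower 5 mm to get nearer the 15 mm, then check.

Call:
send_rows:
  rows:
    - [3,-2,0,0]
    - [2,-1,-1,0]
    - [0,0,0,0]

```text
t: 13.28
ee_pos: [590.3, -75.7, 143.1]
orientation: [1.228, 1.275, -1.313]
ft_force: [0.2, 0.3, -4.5]
width: 15.9
```

Run:
```python
from h import *
from workcell import ctrl
d=dict(ctrl.get_image('scene'));t=dict(ctrl.get_image('top'));np.savez('scene_22.npz',**d)
cv2.imwrite('pics/f_s.png',cv2.resize(d['img'][100:300,80:300],None,fx=2.9,fy=2.9,interpolation=2)[:,:,::-1])
cv2.imwrite('pics/f_t.png',cv2.resize(t['img'][120:270,220:400],None,fx=3.5,fy=3.5,interpolation=2)[:,:,::-1])
P=np.nan_to_num(cloud(d));Q=P-np.r_[C,0];X=Q@bx;Y=Q@by;Z=P[...,2]
m=(abs(X)<40)&(Y>12)&(Y<30)&(Z>105)&(Z<130);print('block top',np.median(Z[m]))
f=(X>24)&(X<38)&(abs(Y)<20)&(Z>78)&(Z<108);c=np.polyfit(Z[f],X[f],1);print('x tilt deg',np.degrees(np.arctan(c[0])),'face x at z95',np.polyval(c,95),f.sum())
f=(Y>18)&(Y<34)&(abs(X)<25)&(Z>80)&(Z<112);c=np.polyfit(Z[f],Y[f],1);print('y tilt',np.degrees(np.arctan(c[0])),'face y',np.polyval(c,95),f.sum())
rep()
# bystanders compare start depth
def loc(im,P,lo,hi,box):
    pass
a=np.load('scene0.npz')
for n,(v0,v1,u0,u1) in dict(vial=(190,212,257,273),jar=(238,275,180,212),carton=(178,208,118,156)).items():
    print(n,'mean abs colour change',np.abs(a['img'][v0:v1,u0:u1].astype(int)-d['img'][v0:v1,u0:u1]).mean().round(1))
```

```text
block top 116.48504647836705
x tilt deg 3.9828323315179563 face x at z95 27.917109650599734 169
y tilt -0.2970717351601618 face y 26.8075758504382 74
t 13.3833 tcp dock xy,z [  0.6  -0.8 143.2] F [-0.3 -0.1 -3.7] M [-0.02 -0.11 -0.02] w 15.9 q [-0.16  0.52  1.68  0.02  1.04  1.46]
tool x,y,z in world [[-0.097, 0.032, -0.995], [0.993, -0.059, -0.099], [-0.062, -0.998, -0.026]] jaw vs by rad -3.136
vial mean abs colour change 16.8
jar mean abs colour change 11.9
carton mean abs colour change 15.4
```

View pics/f_s.png

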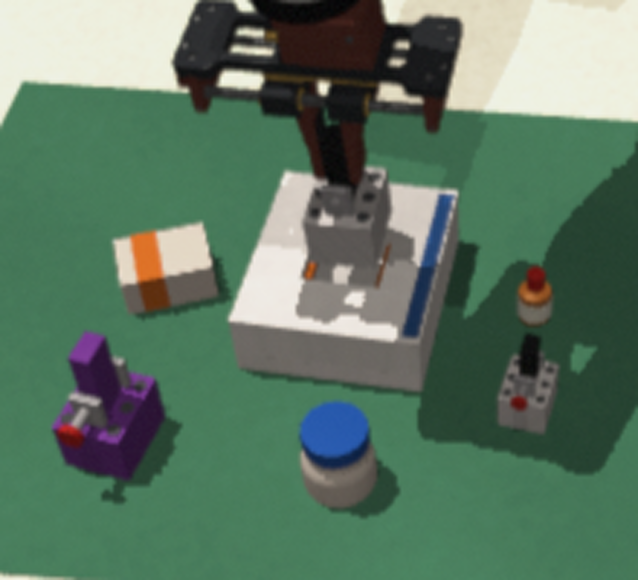

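View pics/f_t.png

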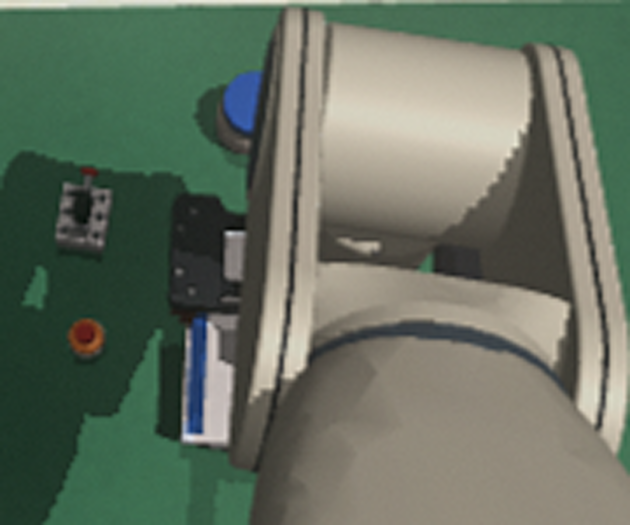

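The scene picture shows the block held above the open well at (345,220), with vial (535,297), jar (338,450) and carton (165,265) all standing in place. The top view is mostly hidden by the arm. Underside is about 17 mm above the dock, total tilt about 4°, and only the block's weight shows on the wrist.

```bash
python3 -c "
from workcell import ctrl
print(ctrl.close_job())"
```

```text
the job is handed in; nothing more can be done
None
```

I pushed the pin home, rocked the block to the blue side and then the other way, and lifted it out. I handed in at about 13.4 s with the block held above its well. No verdict was reported.

- **Pin:** the finger stopped at about 15 N with its face about 28 mm from the block's centre, where 27 mm is fully home. The red head was then hidden behind the fork. I could not see the head again at the end because the arm hid it in the top view.
- **Leans:** the lean to the blue side measured about 7.4°. The lean to the other side was about 9–11° from a height profile. That is past the 6° asked for and the 7° play given, and the plane fit there gave only 4.4°, which I judged spoiled by shadowing from the fingers. The block's underside was still within about 7 mm of the well floor both times.
- **Lift:** on the straight pull (up to 44 N at the wrist) the fingers slid up the tab, so I opened and gripped it again lower down. The gripper tilted about 6° under the load.
- **At hand-in:**
  - The block's underside was about 17 mm above the dock's top and within about 3 mm of centre.
  - It leaned about 4° towards the dock's front-back direction.
  - The grip was 15.9 mm wide, and the wrist carried only the block's weight (about 4 N), so nothing was touching the dock.
- **Bystanders:** the vial, jar and carton stood in their places in the last picture. The pixel differences from the start there were small and I put them down to shadows.

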